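# Pack the microscope objectives into the dry box and seal its lid

## Task

Pack the objectives away for the night: take each spent desiccant cassette out of the grey dry box and hang it astride the horizontal bar, and put every white objective can on the desk into the box. Then lay the white lid on the box and press it down corner by corner until all four corners are fully down and it sits flat and sealed; leave the other things on the desk alone.

Things in the scene. Friction and masses are not known exactly. Their poses are not given: they have to be found in the camera images.
- drybox: open-topped grey dry box fixed to the desk; origin at the centre of its underside, z up. Inside 180 (its x) x 130 (its y), inner floor at z 6; rim 212 x 162 outside with its flat top at z 84. On each corner of the rim stands a black gasket pad, 14 square, its centre at x +-98, y +-73 of the box, its top at z 90 when up.
- pad_nl (a joint): gasket pad at the near-left corner of the box (x, y -98, +73 in the box frame): metres it has sunk. 0 = up (6 mm proud of the rim); about 0.006 = pressed down so that the lid meets the rim there. It yields to about 9 N and stays where it is left.
- pad_nr (a joint): gasket pad at the near-right corner of the box (x, y -98, -73 in the box frame): metres it has sunk. 0 = up (6 mm proud of the rim); about 0.006 = pressed down so that the lid meets the rim there. It yields to about 9 N and stays where it is left.
- pad_fl (a joint): gasket pad at the far-left corner of the box (x, y +98, +73 in the box frame): metres it has sunk. 0 = up (6 mm proud of the rim); about 0.006 = pressed down so that the lid meets the rim there. It yields to about 9 N and stays where it is left.
- pad_fr (a joint): gasket pad at the far-right corner of the box (x, y +98, -73 in the box frame): metres it has sunk. 0 = up (6 mm proud of the rim); about 0.006 = pressed down so that the lid meets the rim there. It yields to about 9 N and stays where it is left.
- lid_mid (a point): centre, half-way up, of the loose lid (0.45 kg, 50 high, either way round). From below: plug 172 (x) x 122 (y) x 8, entering the box with 4 to spare all round; white plate 212 x 162 x 8, its top 9 below this point; in its middle a black ridge handle 20 thick (x), 90 long (y), 34 high. Starts flat on the desk. This point is 107 above the box's origin on raised pads, 101 when sealed.
- lid: the same lid, origin at the centre of the plug's underside. Press a corner on the plate right above its pad, 98 (x) and 73 (y) from the lid's centre. The lid rocks a few mm when one corner goes down and lies flat once all are down.
- cassette0_mid (a point): centre, half-way up, of a spent desiccant cassette: a metal saddle (upside-down U, 0.25 kg) standing on its legs in the box at the start. 54 wide (x), 100 long (y), 108 high: two legs 10 thick, 72 high, 34 apart, a bridge 6 thick, on top a black fin handle 12 thick (x), 80 long (y), 30 high. This point is 54 above the feet, 18 below the bridge's underside. One or two; absent: no pose.
- cassette1_mid (a point): centre, half-way up, of a spent desiccant cassette: a metal saddle (upside-down U, 0.25 kg) standing on its legs in the box at the start. 54 wide (x), 100 long (y), 108 high: two legs 10 thick, 72 high, 34 apart, a bridge 6 thick, on top a black fin handle 12 thick (x), 80 long (y), 30 high. This point is 54 above the feet, 18 below the bridge's underside. One or two; absent: no pose.
- bar_mid (a point): middle of the horizontal round steel bar (12 in diameter, 260 long between its two posts, axis at z 130, along this frame's y) that is fixed to the desk. A cassette hangs with one leg on either side of it, its length along the bar; its centre then lies about 12 below this point. There is room for two, end to end.
- can0_mid (a point): centre, half-way up, of an objective can: white body 46 in diameter and 36 high, with a black knob 26 in diameter and 28 high on top, 64 high in all; this point is 32 above its foot. About 0.14 kg. Two to four cans stand on the desk; an absent one has no pose.
- can1_mid (a point): centre, half-way up, of an objective can: white body 46 in diameter and 36 high, with a black knob 26 in diameter and 28 high on top, 64 high in all; this point is 32 above its foot. About 0.14 kg. Two to four cans stand on the desk; an absent one has no pose.
- can2_mid (a point): centre, half-way up, of an objective can: white body 46 in diameter and 36 high, with a black knob 26 in diameter and 28 high on top, 64 high in all; this point is 32 above its foot. About 0.14 kg. Two to four cans stand on the desk; an absent one has no pose.
- can3_mid (a point): centre, half-way up, of an objective can: white body 46 in diameter and 36 high, with a black knob 26 in diameter and 28 high on top, 64 high in all; this point is 32 above its foot. About 0.14 kg. Two to four cans stand on the desk; an absent one has no pose.
- mount: bystander, to be left alone: black specimen disc on the table between the cans and the bar, 44 across, 20 high
- mug: bystander, to be left alone: white mug
- oil: bystander, to be left alone: small amber oil bottle, 85 high
- mouse: bystander, to be left alone: round black computer mouse
- etch: bystander, to be left alone: glass jar with grey cap, 70 high
- driver: bystander, to be left alone: screwdriver
- slidebox: bystander, to be left alone: flat wooden slide box, 90 x 170 x 35

How it is judged (in metres and radians):
On the way, in this order (a step that is already met when the one before it is completed fails the run):
1. every cassette hangs astride the bar and every can is in the box (x of cassette0_mid in the frame of bar_mid between -0.03 and 0.03 m and y of cassette0_mid in the frame of bar_mid between -0.1 and 0.1 m and z of cassette0_mid in the frame of bar_mid between -0.03 and 0 m and angle between each of cassette0_mid, cassette1_mid's own z axis and vertical below 0.35 rad and angle between the y axis of each of cassette0_mid, cassette1_mid and the y axis of bar_mid, either way round below 0.35 rad and x of cassette1_mid in the frame of bar_mid between -0.03 and 0.03 m and y of cassette1_mid in the frame of bar_mid between -0.1 and 0.1 m and z of cassette1_mid in the frame of bar_mid between -0.03 and 0 m and x of can0_mid in the frame of drybox between -0.09 and 0.09 m and y of can0_mid in the frame of drybox between -0.065 and 0.065 m and z of can0_mid in the frame of drybox between 0.01 and 0.06 m and x of can1_mid in the frame of drybox between -0.09 and 0.09 m and y of can1_mid in the frame of drybox between -0.065 and 0.065 m and z of can1_mid in the frame of drybox between 0.01 and 0.06 m and x of can2_mid in the frame of drybox between -0.09 and 0.09 m and y of can2_mid in the frame of drybox between -0.065 and 0.065 m and z of can2_mid in the frame of drybox between 0.01 and 0.06 m and x of can3_mid in the frame of drybox between -0.09 and 0.09 m and y of can3_mid in the frame of drybox between -0.065 and 0.065 m and z of can3_mid in the frame of drybox between 0.01 and 0.06 m), for 0.2 s.
2. with the lid on the box, a corner is fully down while another is still up (corner by corner, not all at once) (horizontal distance between lid_mid and drybox below 0.012 m and angle between lid_mid's own z axis and vertical below 0.2 rad and z of lid_mid in the frame of drybox below 0.12 m and value of joint any of pad_nl, pad_nr, pad_fl, pad_fr above 0.0045 m and value of joint any of pad_nl, pad_nr, pad_fl, pad_fr below 0.003 m), for 0.2 s.
At the end, for the whole second after the job is handed in: Every cassette at rest astride the bar (within 100 mm of its middle, turned or tilted under 0.35 rad); every can inside the box; lid centred on the box within 12 mm, level within 0.03 rad, its centre under 103.5 mm above the box's origin; all four pads down over 4.5 mm (all of step 1 and horizontal distance between lid_mid and drybox below 0.012 m and angle between lid_mid's own z axis and vertical below 0.2 rad and z of lid_mid in the frame of drybox below 0.12 m and value of joint each of pad_nl, pad_nr, pad_fl, pad_fr above 0.0045 m and z of lid_mid in the frame of drybox below 0.1035 m and angle between lid_mid's own z axis and vertical below 0.03 rad and linear speed of lid below 0.02 m/s and linear speed of each of cassette0, cassette1 below 0.05 m/s); the robot touches nothing.
It fails at once if a bystander is moved by more than 50 mm (distance of any of mount, mug, oil, mouse, etch, driver, slidebox from where it was at the start of the episode above 0.05 m).
Of cassette0, cassette1 only 1 to 2 are there at a start; the rules pass over those that are not, and their reading is None.
Of can0, can1, can2, can3 only 2 to 4 are there at a start; the rules pass over those that are not, and their reading is None.
At some moment in a run one of can0, can1, can2, can3, lid may be knocked a few centimetres aside while the robot is not near it.
It also fails if it takes over 210 s, if anything falls off the work surface, if the arm or the gripper's body presses on something with over 40 N, if the wrist force passes 120 N, or if a joint passes its speed limit or range.

## Robot

A 6-joint arm with a two-finger parallel gripper is mounted at the origin on the work surface. World frame = base frame: x ahead of the robot, y to its left, z up, the work surface at z = 0. Lengths are in mm, angles in rad, forces in N, time in s.
With the tool pointing down it reaches from about 300 to 875 mm from the base axis. Payload 6.4 kg.
Tool frame: the origin (TCP) lies at the very end of the fingers, on their centre line; the grasp point (between the pads) lies 19 mm behind it; z points along the fingers, y is the line along which they close (so a half turn about z gives the same grasp; the last joint's range is limited). The gripper opens to 88 mm and grips with 3 to 60 N. Pads are 18 mm wide; open, the fingers measure 123 mm over their backs; the gripper's body (75 mm by 187 mm) begins 45 mm behind the grasp point.
Start: joints at [0.917, 0.181, 1.607, -0, 1.354, -0.206], TCP at [248.957, 518.326, 238.714] pointing down, gripper open.
Joint ranges: [-2.99, 2.99], [-0.89, 2.07], [0.3, 2.58], [-1.14, 4.28], [0, 2.63], [-3.12, 3.12]. Speed limits (rad/s): [2.57, 2.57, 3.01, 3.14, 3.14, 3.14].

## Interface

Orientations are given as a 3x3 rotation matrix whose columns are the frame's x, y, z axes.
In Python, from workcell import sensors, vision, hand_in gives the robot as it stands. The module is installed in compiled form; this text tells all that it offers.
- The arm moves only by the tool carry_out, never from a script. Its argument "rows" is a list of rows, each an object of numbers: "fingers": the closure, from -1 (fully open) to 1 (shut), so that 0 is half open; "dx", "dy", "dz": the shift along the tool's x, y, z as a fraction of full scale; "ax", "ay", "az": the turn, a rotation vector about the tool's x, y, z as a fraction of full scale. In form: [{"fingers": .., "dx": .., "dy": .., "dz": .., "ax": .., "ay": .., "az": ..}, ...]. A call has 1 to 20 rows; each row shifts and turns the commanded pose from where the row before left it, along the tool's axes as they then stand; what a row does not reach is not made up. Full scale, the value 1, is 150 mm for a shift and 0.1 rad for a turn. A row lasts 1/10 s, in which the tool goes at most 50 mm and 8.59 degrees, less where a joint would pass 70% of its speed; a pose out of reach is approached as far as the arm can. A call with a number of a shift or a turn outside -1 to 1 is refused whole. A call with a gripper value outside its range is refused whole. The fingers move at their own pace and stop on an object; the grip force is fixed at half the most. Time passes only in rows, so rows that do not move let the fingers close. It gives the time, the measured TCP pose, the force, the opening and the grip force at its end, in the units of the state.
- sensors.read_state(): the state, without advancing time (a new reading comes with each control period).
- vision.capture(name): name is "scene" or "side" or "wrist"; returns the picture (480x640x3 uint8, red, green, blue); there is no depth.
- vision.calibration(name): a dict with "fovy" (degrees; the focal length in pixels is half the picture's height over the tangent of half this angle, whatever the lens; pixels are square), "cx", "cy" (the principal point, pixels), "k1" (the pictures are not rectified: a ray, as slopes to the right and down, at radius r is drawn at 1 + k1 r^2 times it, then the intrinsics apply), "pose" (4x4, takes a point from camera to world coordinates); the wrist camera has in their place "tool_from_camera" (4x4, takes a point from camera to tool coordinates, whose origin is the TCP and whose axes are the flange's). Camera axes: x right, y down, z forward; pixel columns grow to the right and rows downward; lengths in mm; the calibration is good to about 2 mm. A picture is of the moment at which its call begins: read the wrist's pose just before it. calibration takes no time and is no camera call.
- hand_in(): hands the job in; it is judged then, once.
The state is a dict: "clock": time; "joint_positions": joint angles; "qd": joint speeds; "joint_torque": joint torques, N m; "tcp_pos": TCP position; "eef_rot": TCP orientation; "ft_force": force on the tool from outside, world axes, zero at the start; "wrist_torque": the same for the moment, N m; "finger_gap": finger opening in mm; "grip_force": force on a finger pad.
Only numpy, scipy, OpenCV 4.12 (cv2) and the standard library are available. Lean on these libraries where they do the work, as an engineer would, in place of code of your own. Each camera call takes 0.05 s, during which the arm holds its last target. There are 200 camera calls.

## Working session

There is one attempt and no reset: what is moved stays moved. The work goes in short steps, Python scripts to look and compute and a tool call to move; the robot and the scene stay as the last step left them, time stands still between calls to the robot, and variables do not carry over. Pictures are saved under pics/ and viewed, at most 14 in all, crops included, and the job is handed in when it is done.

Besides the shell and the picture viewer there is one more tool, called after "Emit:" as name(argument=value, ...), one argument or row to a line, values as JSON. carry_out: Moves the arm, as the interface text tells. Its arguments: {"type":"object","properties":{"rows":{"type":"array"}},"required":["rows"]}

```bash
mkdir -p pics; cat > h.py <<'E'
import numpy as np, cv2
from workcell import sensors, vision, hand_in
def cap(name,fn=None):
    s=sensors.read_state(); im=vision.capture(name)
    if fn: cv2.imwrite('pics/'+fn,im[:,:,::-1])
    return im,s
def cam(name,s=None):
    c=vision.calibration(name)
    if name=='wrist':
        T=np.eye(4);T[:3,:3]=np.array(s['eef_rot']);T[:3,3]=s['tcp_pos']
        P=T@np.array(c['tool_from_camera'])
    else: P=np.array(c['pose'])
    f=240/np.tan(np.radians(c['fovy'])/2)
    return c,P,f
def pix2w(name,uv,z,s=None):
    c,P,f=cam(name,s)
    d=np.array([(uv[0]-c['cx'])/f,(uv[1]-c['cy'])/f]); u=d.copy()
    for _ in range(30): u=d/(1+c['k1']*(u@u))
    r=P[:3,:3]@np.array([u[0],u[1],1]); o=P[:3,3]
    return o+r*(z-o[2])/r[2]
def w2pix(name,p,s=None):
    c,P,f=cam(name,s)
    q=P[:3,:3].T@(np.array(p,float)-P[:3,3]); u=q[:2]/q[2]
    u=u*(1+c['k1']*(u@u)); return u*f+[c['cx'],c['cy']]
E
python3 - <<'E'
from h import *
for n in('scene','side','wrist'):
    im,s=cap(n,n+'0.png'); c,P,f=cam(n,s); print(n,P.round(2).tolist(),f,c['k1'])
print(s)
E
```

```text
scene [[-0.87, 0.27, -0.42, 1136.21], [0.5, 0.43, -0.75, 1013.1], [-0.02, -0.86, -0.51, 820.59], [0.0, 0.0, 0.0, 1.0]] 493.46648095472665 -0.058129679717348386
side [[0.96, -0.18, 0.21, 309.86], [-0.28, -0.58, 0.77, -854.1], [-0.01, -0.8, -0.6, 806.86], [0.0, 0.0, 0.0, 1.0]] 539.3103387971504 -0.14378767662618244
wrist [[0.43, 0.87, 0.24, 185.94], [0.9, -0.42, -0.12, 549.13], [-0.0, 0.27, -0.96, 384.08], [0.0, 0.0, 0.0, 1.0]] 333.48739586923307 -0.031169540580150115
{'clock': 0.1, 'joint_positions': array([ 9.16678896e-01,  1.81452988e-01,  1.60786440e+00, -1.29887003e-05,
        1.35380075e+00, -2.06272577e-01]), 'qd': array([ 0.00115865,  0.00036499, -0.00354459,  0.0020163 , -0.00054524,
       -0.00049528]), 'joint_torque': array([-1.09239030e-03, -4.34822524e+01, -3.42699122e+01,  7.03622773e-02,
        3.39591166e-02, -3.05768530e-06]), 'tcp_pos': array([248.67448853, 517.93203725, 237.9290468 ]), 'eef_rot': array([[-9.01383502e-01,  4.33020714e-01, -9.18124452e-04],
       [ 4.33021583e-01,  9.01382729e-01, -1.21831382e-03],
       [ 3.00026402e-04, -1.49573569e-03, -9.99998836e-01]]), 'ft_force': array([-0.12691251,  0.66596995, -0.05478252]), 'wrist_torque': array([ 0.05090455, -0.03925523,  0.01432016]), 'grip_force': 0.0, 'finger_gap': 88.38169043204248}
```

View pics/scene0.png

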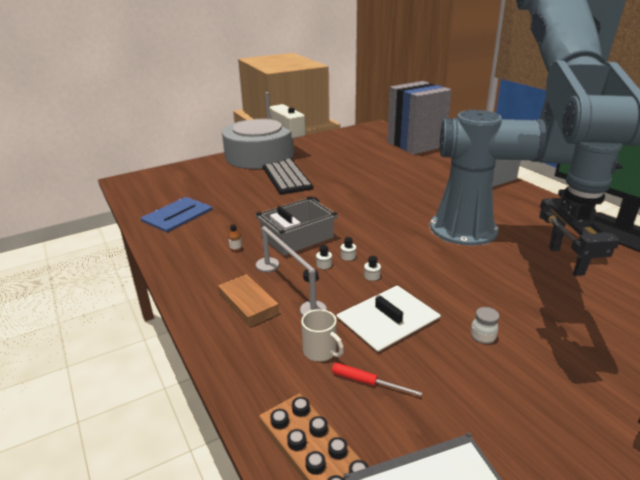

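View pics/side0.png

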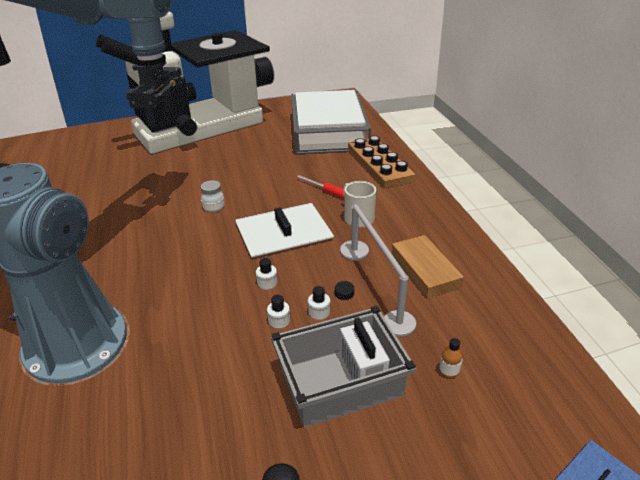

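The side view shows three cans at about (267,272), (278,311) and (319,302), and one cassette in the box at (364,345). The lid is at (284,230), the bar runs from (355,212) to (403,275), and the mount is at (344,290). I'll enlarge the work area.

```bash
python3 - <<'E'
from h import *
im=cv2.imread('pics/side0.png')
cv2.imwrite('pics/c1.png',cv2.resize(im[195:425,225:485],None,fx=2.6,fy=2.6,interpolation=cv2.INTER_CUBIC))
E
```

```text
(no output)
```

View pics/c1.png

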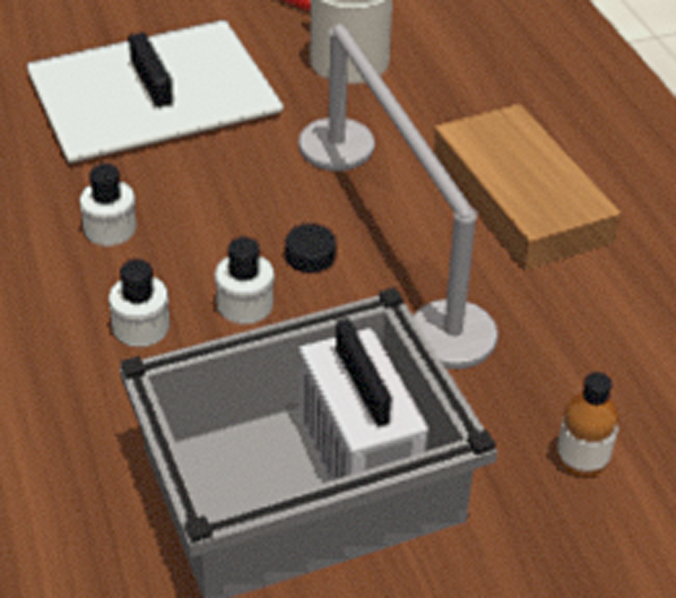

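The crop shows the pads at (390,298), (134,367), (200,527) and (482,440). The fin's top runs from (345,325) to (384,415). Can knob tops are at (105,174), (137,268) and (243,246). The lid plate corners are (30,67), (225,24), (281,106) and (71,157), and the bar ends are (340,33) and (466,213).

```bash
python3 - <<'E'
from h import *
w=lambda x,y,z: pix2w('side',(x/2.6+225,y/2.6+195),z)[:2]
def rect(pts,z,n):
    p=np.array([w(*q,z) for q in pts]); c=p.mean(0); e=[p[(i+1)%4]-p[i] for i in range(4)]
    print(n,c.round(1),[round(np.linalg.norm(v),1) for v in e],[round(np.degrees(np.arctan2(v[1],v[0])),1) for v in e])
rect([(390,298),(134,367),(200,527),(482,440)],90,'pads')
rect([(30,67),(225,24),(281,106),(71,157)],16,'lid')
for n,a,b,z in(('fin',(347,326),(383,412),114),('bar',(340,33),(466,213),130),('lidh',(137,40),(162,95),50)):
    p,q=w(*a,z),w(*b,z);print(n,p.round(),q.round(),((p+q)/2).round(1),np.linalg.norm(p-q).round(1),np.degrees(np.arctan2(*(q-p)[::-1])).round(1))
for k in((105,174),(137,268),(243,246)): print('can',w(*k,64).round(1))
print('mount',w(310,240,20).round(1))
E
```

```text
pads [ 504.5 -250.2] [np.float64(193.6), np.float64(144.5), np.float64(194.8), np.float64(143.9)] [np.float64(-176.2), np.float64(-85.8), np.float64(4.0), np.float64(94.7)]
lid [506.4 240.8] [np.float64(206.3), np.float64(154.2), np.float64(206.1), np.float64(155.3)] [np.float64(4.9), np.float64(-84.8), np.float64(-174.8), np.float64(95.3)]
fin [ 548. -212.] [ 545. -293.] [ 546.7 -252.2] 80.7 -92.0
bar [652. 113.] [ 664. -142.] [658.3 -14.8] 255.4 -87.3
lidh [500. 274.] [503. 177.] [501.7 225.6] 96.4 -88.2
can [428.3  62. ]
can [429.8 -59.1]
can [515.4 -58.4]
mount [583.3 -20.4]
```

Emit:
carry_out(
  rows=[
    {"fingers":-1,"dz":-0.1,"az":0.976},
    {"fingers":-1,"dz":-0.1,"az":0.976},
    {"fingers":-1,"az":0.976},
    {"fingers":-1,"az":0.976},
    {"fingers":-1,"az":0.976},
    {"fingers":-1,"az":0.976},
    {"fingers":-1,"az":0.976},
    {"fingers":-1,"az":0.976},
    {"fingers":-1,"az":0.976},
    {"fingers":-1,"az":0.976},
    {"fingers":-1,"az":0.976},
  ],
)

```text
schema error: expected keys fingers, dx, dy, dz, ax, ay, az
```

Emit:
carry_out(
  rows=[
    {"fingers":-1,"dx":-0.3,"dy":0.09},
    {"fingers":-1,"dx":-0.3,"dy":0.09},
    {"fingers":-1,"dx":-0.3,"dy":0.09},
    {"fingers":-1,"dx":-0.3,"dy":0.09},
    {"fingers":-1,"dx":-0.3,"dy":0.09},
    {"fingers":-1,"dx":-0.3,"dy":0.09},
    {"fingers":-1,"dx":-0.3,"dy":0.09},
    {"fingers":-1,"dx":-0.3,"dy":0.09},
    {"fingers":-1,"dx":-0.3,"dy":0.09},
    {"fingers":-1,"dx":-0.3,"dy":0.09},
    {"fingers":-1,"dx":-0.3,"dy":0.09},
    {"fingers":-1,"dx":-0.3,"dy":0.09},
    {"fingers":-1,"dx":-0.3,"dy":0.09},
    {"fingers":-1,"dx":-0.3,"dy":0.09},
    {"fingers":-1,"dx":-0.3,"dy":0.09},
    {"fingers":-1,"dx":-0.3,"dy":0.09},
    {"fingers":-1,"dx":-0.3,"dy":0.09},
    {"fingers":-1},
    {"fingers":-1},
  ],
)

```text
schema error: expected keys fingers, dx, dy, dz, ax, ay, az
```

```bash
python3 - <<'E'
from h import *
im,s=cap('wrist','w1.png'); R=s['eef_rot']; print(s['tcp_pos'],np.degrees(np.arctan2(R[1][1],R[0][1])),s['clock'])
print(w2pix('wrist',(548,-212,114),s),w2pix('wrist',(545,-293,114),s))
E
```

```text
[248.72839245 517.99189427 238.02962721] 64.34142250666417 0.15
[-45.03438137 625.86620069] [-81.25259184 632.63812246]
```

View pics/w1.png

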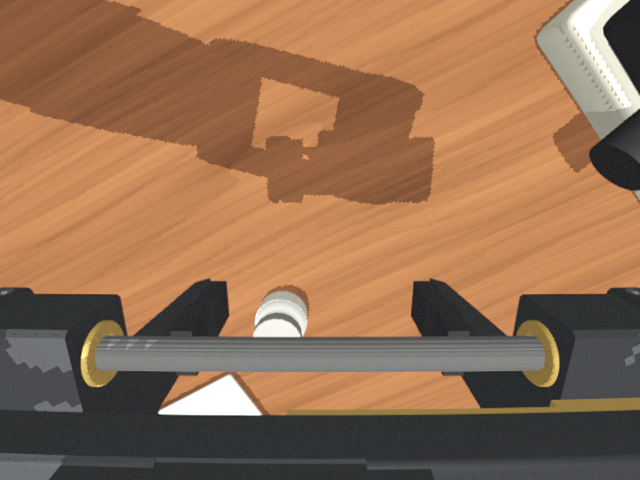

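The wrist camera's upward image direction is tool +x, and the space between the fingertips is near row 290. I'll move away from the microscope first and rotate after that, with all keys given.

Emit:
carry_out(
  rows=[
    {"fingers":-1,"dx":-0.232,"dy":-0.229,"dz":-0.05,"ax":0,"ay":0,"az":0},
    {"fingers":-1,"dx":-0.232,"dy":-0.229,"dz":-0.05,"ax":0,"ay":0,"az":0},
    {"fingers":-1,"dx":-0.232,"dy":-0.229,"dz":0,"ax":0,"ay":0,"az":0},
    {"fingers":-1,"dx":-0.232,"dy":-0.229,"dz":0,"ax":0,"ay":0,"az":0},
    {"fingers":-1,"dx":-0.232,"dy":-0.229,"dz":0,"ax":0,"ay":0,"az":0},
    {"fingers":-1,"dx":-0.232,"dy":-0.229,"dz":0,"ax":0,"ay":0,"az":0},
    {"fingers":-1,"dx":-0.232,"dy":-0.229,"dz":0,"ax":0,"ay":0,"az":0},
    {"fingers":-1,"dx":-0.232,"dy":-0.229,"dz":0,"ax":0,"ay":0,"az":0},
    {"fingers":-1,"dx":-0.232,"dy":-0.229,"dz":0,"ax":0,"ay":0,"az":0},
    {"fingers":-1,"dx":-0.232,"dy":-0.229,"dz":0,"ax":0,"ay":0,"az":0},
    {"fingers":-1,"dx":-0.232,"dy":-0.229,"dz":0,"ax":0,"ay":0,"az":0},
    {"fingers":-1,"dx":-0.232,"dy":-0.229,"dz":0,"ax":0,"ay":0,"az":0},
    {"fingers":-1,"dx":-0.232,"dy":-0.229,"dz":0,"ax":0,"ay":0,"az":0},
    {"fingers":-1,"dx":-0.232,"dy":-0.229,"dz":0,"ax":0,"ay":0,"az":0},
    {"fingers":-1,"dx":-0.232,"dy":-0.229,"dz":0,"ax":0,"ay":0,"az":0},
    {"fingers":-1,"dx":-0.232,"dy":-0.229,"dz":0,"ax":0,"ay":0,"az":0},
    {"fingers":-1,"dx":-0.232,"dy":-0.229,"dz":0,"ax":0,"ay":0,"az":0},
    {"fingers":-1,"dx":-0.232,"dy":-0.229,"dz":0,"ax":0,"ay":0,"az":0},
  ],
)

```text
clock: 2.0
tcp_pos: [546.1, -312.2, 253.4]
eef_rot: [[-0.901, 0.433, -0.0], [0.433, 0.901, 0.0], [0.0, 0.0, -1.0]]
ft_force: [1.0, 0.9, -0.0]
finger_gap: 88.3
grip_force: 0.0
```

Emit:
carry_out(
  rows=[
    {"fingers":-1,"dx":0,"dy":0,"dz":0,"ax":0,"ay":0,"az":0.976},
    {"fingers":-1,"dx":0,"dy":0,"dz":0,"ax":0,"ay":0,"az":0.976},
    {"fingers":-1,"dx":0,"dy":0,"dz":0,"ax":0,"ay":0,"az":0.976},
    {"fingers":-1,"dx":0,"dy":0,"dz":0,"ax":0,"ay":0,"az":0.976},
    {"fingers":-1,"dx":0,"dy":0,"dz":0,"ax":0,"ay":0,"az":0.976},
    {"fingers":-1,"dx":0,"dy":0,"dz":0,"ax":0,"ay":0,"az":0.976},
    {"fingers":-1,"dx":0,"dy":0,"dz":0,"ax":0,"ay":0,"az":0.976},
    {"fingers":-1,"dx":0,"dy":0,"dz":0,"ax":0,"ay":0,"az":0.976},
    {"fingers":-1,"dx":0,"dy":0,"dz":0,"ax":0,"ay":0,"az":0.976},
    {"fingers":-1,"dx":0,"dy":0,"dz":0,"ax":0,"ay":0,"az":0.976},
    {"fingers":-1,"dx":0,"dy":0,"dz":0,"ax":0,"ay":0,"az":0.976},
    {"fingers":-1,"dx":0,"dy":0,"dz":0,"ax":0,"ay":0,"az":0},
    {"fingers":-1,"dx":0,"dy":0,"dz":0,"ax":0,"ay":0,"az":0},
  ],
)

```text
clock: 3.3
tcp_pos: [545.8, -310.2, 253.5]
eef_rot: [[-0.052, 0.999, -0.0], [0.999, 0.052, 0.0], [0.0, -0.0, -1.0]]
ft_force: [-0.5, -0.4, -0.3]
finger_gap: 87.8
grip_force: 0.0
```

```bash
python3 - <<'E'
from h import *
im,s=cap('wrist','w2.png'); R=s['eef_rot']; print(s['tcp_pos'],np.degrees(np.arctan2(R[1][1],R[0][1])),R[:,2],s['clock'])
print(w2pix('wrist',(548,-212,114),s),w2pix('wrist',(545,-293,114),s))
E
```

```text
[ 545.80917446 -310.1761353   253.51112523] 2.9812934691003483 [-2.68767066e-04  1.94488329e-04 -9.99999945e-01] 3.3
[329.48191291 112.69418014] [320.38781763 211.40260815]
```

View pics/w2.png

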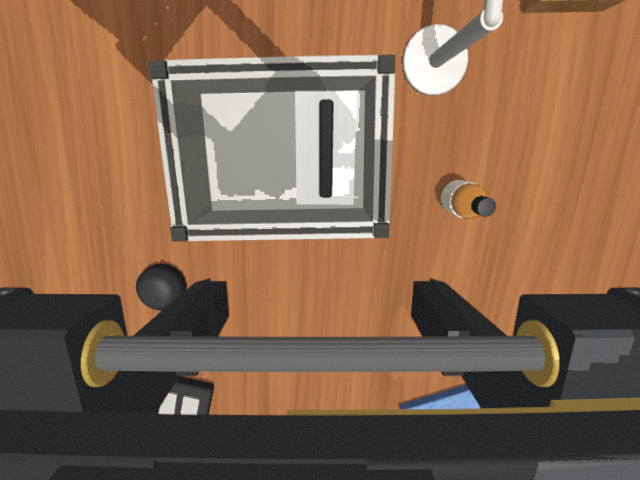

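The wrist view shows the fin from (326,100) to (325,197) and the pads at (158,69), (387,64), (381,230) and (179,233). The bar's near end is at (492,18).

```bash
python3 - <<'E'
from h import *
s=sensors.read_state()
p,q=[pix2w('wrist',u,114,s)[:2] for u in((326,100),(325.5,197))]
print('fin',p,q,(p+q)/2,np.linalg.norm(p-q),np.degrees(np.arctan2(*(p-q)[::-1])))
P=np.array([pix2w('wrist',u,90,s)[:2] for u in((158,69),(387,64),(381,230),(179,233))])
print(P.round(1),P.mean(0),[np.degrees(np.arctan2(*(P[b]-P[a])[::-1])).round(1) for a,b in((0,1),(3,2),(3,0),(2,1))],[np.linalg.norm(P[b]-P[a]).round(1) for a,b in((0,1),(3,2),(3,0),(2,1))])
print('bar end',pix2w('wrist',(492,18),130,s))
E
```

```text
fin [ 544.69320089 -202.57942543] [ 548.73523555 -280.28084703] [ 546.71421822 -241.43013623] 77.80648406236283 92.97784722683737
[[ 400.1 -181.2]
 [ 594.9 -168. ]
 [ 604.1 -312.4]
 [ 410.4 -325.5]] [ 502.37811059 -246.78449127] [np.float64(3.9), np.float64(3.9), np.float64(94.1), np.float64(93.7)] [np.float64(195.2), np.float64(194.2), np.float64(144.7), np.float64(144.7)]
bar end [ 660.88501176 -141.93485075  130.        ]
```

Emit:
carry_out(
  rows=[
    {"fingers":0.1,"dx":0.217,"dy":0.029,"dz":0,"ax":0,"ay":0,"az":0},
    {"fingers":0.1,"dx":0.217,"dy":0,"dz":0,"ax":0,"ay":0,"az":0},
    {"fingers":0.1,"dx":0,"dy":0,"dz":0.25,"ax":0,"ay":0,"az":0},
    {"fingers":0.1,"dx":0,"dy":0,"dz":0.25,"ax":0,"ay":0,"az":0},
    {"fingers":0.1,"dx":0,"dy":0,"dz":0.25,"ax":0,"ay":0,"az":0},
    {"fingers":0.1,"dx":0,"dy":0,"dz":0.13,"ax":0,"ay":0,"az":0},
    {"fingers":0.1,"dx":0,"dy":0,"dz":0,"ax":0,"ay":0,"az":0},
    {"fingers":0.1,"dx":0,"dy":0,"dz":0.1,"ax":0,"ay":0,"az":0},
    {"fingers":0.1,"dx":0,"dy":0,"dz":0.11,"ax":0,"ay":0,"az":0},
    {"fingers":0.1,"dx":0,"dy":0,"dz":0,"ax":0,"ay":0,"az":0},
    {"fingers":0.1,"dx":0,"dy":0,"dz":0,"ax":0,"ay":0,"az":0},
  ],
)

```text
clock: 4.45
tcp_pos: [547.5, -245.4, 91.1]
eef_rot: [[-0.05, 0.999, 0.001], [0.999, 0.05, -0.001], [-0.001, 0.001, -1.0]]
ft_force: [0.2, 0.6, 0.1]
finger_gap: 39.6
grip_force: 0.0
```

Emit:
carry_out(
  rows=[
    {"fingers":1,"dx":0,"dy":0,"dz":0,"ax":0,"ay":0,"az":0},
    {"fingers":1,"dx":0,"dy":0,"dz":0,"ax":0,"ay":0,"az":0},
    {"fingers":1,"dx":0,"dy":0,"dz":0,"ax":0,"ay":0,"az":0},
    {"fingers":1,"dx":0,"dy":0,"dz":0,"ax":0,"ay":0,"az":0},
    {"fingers":1,"dx":0,"dy":0,"dz":0,"ax":0,"ay":0,"az":0},
  ],
)

```text
clock: 4.95
tcp_pos: [547.3, -245.2, 90.8]
eef_rot: [[-0.049, 0.999, 0.001], [0.999, 0.049, -0.0], [-0.001, 0.001, -1.0]]
ft_force: [-0.6, -0.0, 2.4]
finger_gap: 11.8
grip_force: 30.0
```

Emit:
carry_out(
  rows=[
    {"fingers":1,"dx":0,"dy":0,"dz":-0.1,"ax":0,"ay":0,"az":0},
    {"fingers":1,"dx":0,"dy":0,"dz":-0.25,"ax":0,"ay":0,"az":0},
    {"fingers":1,"dx":0,"dy":0,"dz":-0.25,"ax":0,"ay":0,"az":0},
    {"fingers":1,"dx":0,"dy":0,"dz":-0.25,"ax":0,"ay":0,"az":0},
    {"fingers":1,"dx":0,"dy":0,"dz":-0.2,"ax":0,"ay":0,"az":0},
    {"fingers":1,"dx":0.2,"dy":0.165,"dz":0,"ax":0,"ay":0,"az":0},
    {"fingers":1,"dx":0.2,"dy":0.165,"dz":0,"ax":0,"ay":0,"az":0},
    {"fingers":1,"dx":0.2,"dy":0.165,"dz":0,"ax":0,"ay":0,"az":0},
    {"fingers":1,"dx":0.2,"dy":0.165,"dz":0,"ax":0,"ay":0,"az":0},
    {"fingers":1,"dx":0,"dy":0,"dz":0,"ax":0,"ay":0,"az":0},
    {"fingers":1,"dx":0,"dy":0,"dz":0,"ax":0,"ay":0,"az":0},
    {"fingers":1,"dx":0,"dy":0,"dz":0,"ax":0,"ay":0,"az":0},
  ],
)

```text
clock: 6.15
tcp_pos: [639.3, -120.9, 247.7]
eef_rot: [[-0.049, 0.999, -0.001], [0.999, 0.049, -0.0], [-0.0, -0.001, -1.0]]
ft_force: [0.2, -0.6, -2.6]
finger_gap: 12.0
grip_force: 30.0
```

```bash
python3 - <<'E'
from h import *
im,s=cap('wrist','w3.png'); print(s['tcp_pos'],s['finger_gap'])
E
```

```text
[ 639.29199902 -120.86108116  247.68914206] 12.046755715252324
```

View pics/w3.png

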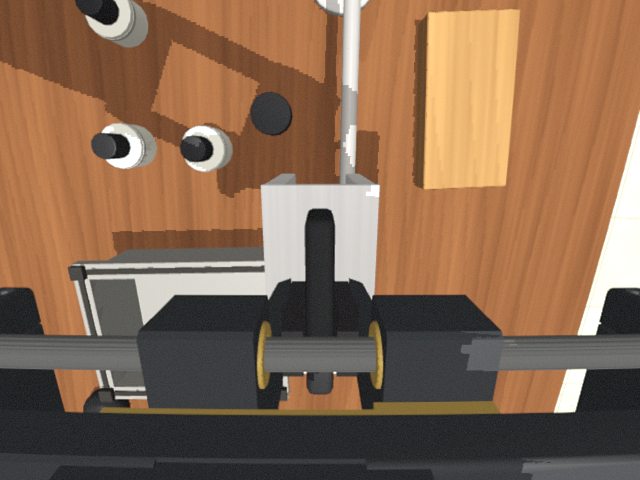

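The wrist view shows the bar from (352,5) to (347,180). The cassette hangs straight in the fingers. The cans' knob tops are at about (112,146) and (197,148), with the third near (93,5).

```bash
python3 - <<'E'
from h import *
s=sensors.read_state()
p,q=[pix2w('wrist',u,130,s)[:2] for u in((352,5),(347.5,180))]
d=(p-q)/(p-q)[1]; print('bar',p,q,np.degrees(np.arctan2(*(p-q)[::-1])),'x at y=-15:',(q+d*(-15-q[1]))[0])
print('cans',[pix2w('wrist',u,64,s)[:2].round(1) for u in((107,147),(190,149),(93,5))])
E
```

```text
bar [652.93926058  46.53672053] [658.18513321 -74.11183   ] 92.4896872887433 x at y=-15: 655.6149147573159
cans [array([429.8, -59.1]), array([510.9, -57.7]), array([429.6,  62.7])]
```

Emit:
carry_out(
  rows=[
    {"fingers":1,"dx":0.233,"dy":0.05,"dz":0,"ax":0,"ay":0,"az":0},
    {"fingers":1,"dx":0.233,"dy":0.05,"dz":0,"ax":0,"ay":0,"az":0},
    {"fingers":1,"dx":0.233,"dy":0.05,"dz":0,"ax":0,"ay":0,"az":0},
    {"fingers":1,"dx":0,"dy":0,"dz":0,"ax":0,"ay":0,"az":0},
    {"fingers":1,"dx":0,"dy":0,"dz":0,"ax":0,"ay":0,"az":0},
    {"fingers":1,"dx":0,"dy":0,"dz":0.1,"ax":0,"ay":0,"az":0},
    {"fingers":1,"dx":0,"dy":0,"dz":0.1,"ax":0,"ay":0,"az":0},
    {"fingers":1,"dx":0,"dy":0,"dz":0.1,"ax":0,"ay":0,"az":0},
    {"fingers":1,"dx":0,"dy":0,"dz":0.1,"ax":0,"ay":0,"az":0},
    {"fingers":1,"dx":0,"dy":0,"dz":0.1,"ax":0,"ay":0,"az":0},
    {"fingers":1,"dx":0,"dy":0,"dz":0.1,"ax":0,"ay":0,"az":0},
    {"fingers":1,"dx":0,"dy":0,"dz":0,"ax":0,"ay":0,"az":0},
    {"fingers":1,"dx":0,"dy":0,"dz":0,"ax":0,"ay":0,"az":0},
  ],
)

```text
clock: 7.5
tcp_pos: [657.2, -14.3, 157.3]
eef_rot: [[-0.05, 0.999, -0.001], [0.999, 0.05, 0.0], [0.0, -0.001, -1.0]]
ft_force: [0.3, -0.3, -1.7]
finger_gap: 11.7
grip_force: 30.0
```

```bash
python3 - <<'E'
from h import *
im,s=cap('side'); print(s['tcp_pos'])
cv2.imwrite('pics/b1.png',cv2.resize(im[180:340,300:460],None,fx=3,fy=3,interpolation=cv2.INTER_CUBIC)[:,:,::-1])
E
```

```text
[657.16018061 -14.33894992 157.25423054]
```

View pics/b1.png

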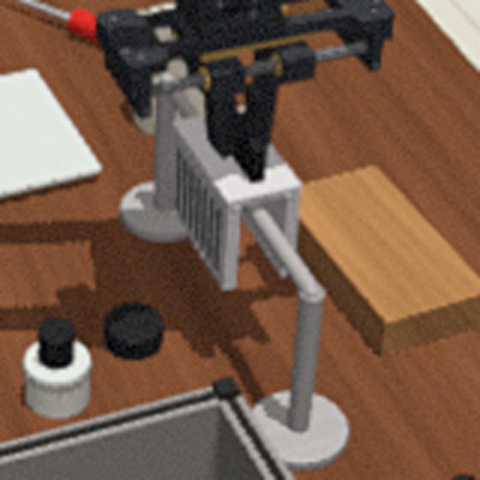

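The cassette is astride the bar. I'll lower it, release and rise.

Emit:
carry_out(
  rows=[
    {"fingers":1,"dx":0,"dy":0,"dz":0.03,"ax":0,"ay":0,"az":0},
    {"fingers":1,"dx":0,"dy":0,"dz":0.025,"ax":0,"ay":0,"az":0},
    {"fingers":1,"dx":0,"dy":0,"dz":0,"ax":0,"ay":0,"az":0},
    {"fingers":0.3,"dx":0,"dy":0,"dz":0,"ax":0,"ay":0,"az":0},
    {"fingers":0.3,"dx":0,"dy":0,"dz":0,"ax":0,"ay":0,"az":0},
    {"fingers":0.3,"dx":0,"dy":0,"dz":0,"ax":0,"ay":0,"az":0},
    {"fingers":0.3,"dx":0,"dy":0,"dz":-0.1,"ax":0,"ay":0,"az":0},
    {"fingers":0.3,"dx":0,"dy":0,"dz":-0.1,"ax":0,"ay":0,"az":0},
    {"fingers":0.3,"dx":0,"dy":0,"dz":-0.2,"ax":0,"ay":0,"az":0},
    {"fingers":0,"dx":0,"dy":0,"dz":-0.2,"ax":0,"ay":0,"az":0},
    {"fingers":0,"dx":0,"dy":0,"dz":0,"ax":0,"ay":0,"az":0},
  ],
)

```text
clock: 8.65
tcp_pos: [660.4, -14.9, 247.2]
eef_rot: [[-0.05, 0.999, 0.011], [0.999, 0.05, -0.002], [-0.003, 0.011, -1.0]]
ft_force: [0.3, -0.8, 0.6]
finger_gap: 43.4
grip_force: 0.0
```

```bash
cat >> h.py <<'E'
CANS={'A':(513,-58),'B':(429.8,-59),'C':(429,62.3)}
def chk(im):  # dark blobs (knobs, mount, lid handle) near the cans in the side picture
    g=(im.max(2)<45).astype(np.uint8); g[:215]=0;g[320:]=0;g[:,:240]=0;g[:,370:]=0
    n,l,st,c=cv2.connectedComponentsWithStats(g)
    for i in range(1,n):
        if st[i,4]>60: print(c[i].round(1),st[i].tolist(), 'xy@z50',pix2w('side',c[i],50)[:2].round(1))
E
python3 - <<'E'
from h import *
chk(cv2.imread('pics/side0.png')[:,:,::-1]); print()
im,s=cap('side','s2.png'); chk(im); print(s['tcp_pos'])
E
```

```text
[283.4 224.5] [276, 215, 15, 21, 165] xy@z50 [500.6 208.9]
[265.  265.8] [260, 259, 11, 14, 116] xy@z50 [427.1  66.2]
[343.4 291.2] [335, 282, 19, 18, 216] xy@z50 [567.6 -63.3]
[318.2 294.8] [313, 287, 11, 15, 121] xy@z50 [514.5 -58.6]
[277.2 303.5] [272, 295, 11, 16, 123] xy@z50 [427.7 -59.5]

[283.3 224.5] [276, 215, 15, 21, 166] xy@z50 [500.4 209. ]
[265.1 265. ] [259, 258, 12, 15, 145] xy@z50 [427.9  68.9]
[343.8 290.7] [335, 281, 19, 19, 222] xy@z50 [568.8 -61.9]
[318.3 294.6] [313, 287, 12, 15, 128] xy@z50 [514.8 -57.9]
[277.  303.7] [272, 295, 11, 16, 123] xy@z50 [427.1 -60.2]
[660.40200937 -14.93406738 247.19822193]
```

Nothing has moved. Next is can A.

Emit:
carry_out(
  rows=[
    {"fingers":-0.15,"dx":-0.06,"dy":-0.249,"dz":0,"ax":0,"ay":0,"az":0},
    {"fingers":-0.15,"dx":-0.06,"dy":-0.249,"dz":0,"ax":0,"ay":0,"az":0},
    {"fingers":-0.15,"dx":-0.06,"dy":-0.249,"dz":0,"ax":0,"ay":0,"az":0},
    {"fingers":-0.15,"dx":-0.06,"dy":-0.249,"dz":0,"ax":0,"ay":0,"az":0},
    {"fingers":-0.15,"dx":0,"dy":0,"dz":0.25,"ax":0,"ay":0,"az":0},
    {"fingers":-0.15,"dx":0,"dy":0,"dz":0.25,"ax":0,"ay":0,"az":0},
    {"fingers":-0.15,"dx":0,"dy":0,"dz":0.25,"ax":0,"ay":0,"az":0},
    {"fingers":-0.15,"dx":0,"dy":0,"dz":0.2,"ax":0,"ay":0,"az":0},
    {"fingers":-0.15,"dx":0,"dy":0,"dz":0,"ax":0,"ay":0,"az":0},
    {"fingers":-0.15,"dx":0,"dy":0,"dz":0,"ax":0,"ay":0,"az":0},
  ],
)

```text
clock: 9.7
tcp_pos: [509.5, -57.6, 97.0]
eef_rot: [[-0.049, 0.999, -0.001], [0.999, 0.049, 0.0], [0.001, -0.001, -1.0]]
ft_force: [0.1, -0.4, 0.8]
finger_gap: 50.5
grip_force: 0.0
```

Emit:
carry_out(
  rows=[
    {"fingers":-0.15,"dx":-0.005,"dy":0.02,"dz":0.15,"ax":0,"ay":0,"az":0},
    {"fingers":-0.15,"dx":0,"dy":0,"dz":0.13,"ax":0,"ay":0,"az":0},
    {"fingers":-0.15,"dx":0,"dy":0,"dz":0.1,"ax":0,"ay":0,"az":0},
    {"fingers":1,"dx":0,"dy":0,"dz":0,"ax":0,"ay":0,"az":0},
    {"fingers":1,"dx":0,"dy":0,"dz":0,"ax":0,"ay":0,"az":0},
    {"fingers":1,"dx":0,"dy":0,"dz":0,"ax":0,"ay":0,"az":0},
    {"fingers":1,"dx":0,"dy":0,"dz":0,"ax":0,"ay":0,"az":0},
    {"fingers":1,"dx":0,"dy":0,"dz":0,"ax":0,"ay":0,"az":0},
    {"fingers":1,"dx":0,"dy":0,"dz":-0.1,"ax":0,"ay":0,"az":0},
    {"fingers":1,"dx":0,"dy":0,"dz":-0.25,"ax":0,"ay":0,"az":0},
    {"fingers":1,"dx":0,"dy":0,"dz":-0.25,"ax":0,"ay":0,"az":0},
    {"fingers":1,"dx":0,"dy":0,"dz":-0.25,"ax":0,"ay":0,"az":0},
    {"fingers":1,"dx":0,"dy":0,"dz":0,"ax":0,"ay":0,"az":0},
  ],
)

```text
clock: 11.0
tcp_pos: [516.3, -59.4, 173.4]
eef_rot: [[-0.05, 0.999, 0.01], [0.999, 0.05, -0.004], [-0.004, 0.01, -1.0]]
ft_force: [0.4, 0.6, -1.3]
finger_gap: 24.9
grip_force: 30.0
```

```bash
cat >> h.py <<'E'
BC=np.array([503.,-248.5]); BY=np.radians(3.9)
def box(x,y): return BC+[x*np.cos(BY)-y*np.sin(BY), x*np.sin(BY)+y*np.cos(BY)]
def go(p,s=None):
    s=s or sensors.read_state(); d=np.array(s['eef_rot']).T@(np.array(p,float)-s['tcp_pos']); print('to',np.round(p,1),'tool units',(d/150).round(3))
E
python3 - <<'E'
from h import *
for b in((45,-30),(-45,-30),(0,30)): go([*box(*b),168])
E
```

```text
to [ 549.9 -275.4  168. ] tool units [-1.449  0.152  0.043]
to [ 460.1 -281.5  168. ] tool units [-1.46  -0.448  0.038]
to [ 501.  -218.6  168. ] tool units [-1.054 -0.155  0.039]
```

Emit:
carry_out(
  rows=[
    {"fingers":1,"dx":-0.29,"dy":0.03,"dz":0,"ax":0,"ay":0,"az":0},
    {"fingers":1,"dx":-0.29,"dy":0.03,"dz":0,"ax":0,"ay":0,"az":0},
    {"fingers":1,"dx":-0.29,"dy":0.03,"dz":0,"ax":0,"ay":0,"az":0},
    {"fingers":1,"dx":-0.29,"dy":0.03,"dz":0,"ax":0,"ay":0,"az":0},
    {"fingers":1,"dx":-0.29,"dy":0.03,"dz":0,"ax":0,"ay":0,"az":0},
    {"fingers":1,"dx":0,"dy":0,"dz":0,"ax":0,"ay":0,"az":0},
    {"fingers":1,"dx":0,"dy":0,"dz":0.2,"ax":0,"ay":0,"az":0},
    {"fingers":1,"dx":0,"dy":0,"dz":0.25,"ax":0,"ay":0,"az":0},
    {"fingers":1,"dx":0,"dy":0,"dz":0.22,"ax":0,"ay":0,"az":0},
    {"fingers":1,"dx":0,"dy":0,"dz":0.12,"ax":0,"ay":0,"az":0},
    {"fingers":1,"dx":0,"dy":0,"dz":0,"ax":0,"ay":0,"az":0},
    {"fingers":1,"dx":0,"dy":0,"dz":0,"ax":0,"ay":0,"az":0},
  ],
)

```text
clock: 12.2
tcp_pos: [545.3, -273.2, 47.7]
eef_rot: [[-0.05, 0.999, -0.002], [0.999, 0.05, 0.002], [0.002, -0.002, -1.0]]
ft_force: [-0.5, 0.4, -2.0]
finger_gap: 25.1
grip_force: 30.0
```

Emit:
carry_out(
  rows=[
    {"fingers":0.18,"dx":0,"dy":0,"dz":0.007,"ax":0,"ay":0,"az":0},
    {"fingers":0.18,"dx":0,"dy":0,"dz":0,"ax":0,"ay":0,"az":0},
    {"fingers":0.18,"dx":0,"dy":0,"dz":0,"ax":0,"ay":0,"az":0},
    {"fingers":0.18,"dx":0,"dy":0,"dz":-0.1,"ax":0,"ay":0,"az":0},
    {"fingers":0.18,"dx":0,"dy":0,"dz":-0.25,"ax":0,"ay":0,"az":0},
    {"fingers":0,"dx":0,"dy":0,"dz":-0.25,"ax":0,"ay":0,"az":0},
    {"fingers":-0.15,"dx":0,"dy":0,"dz":-0.2,"ax":0,"ay":0,"az":0},
    {"fingers":-0.15,"dx":0,"dy":0,"dz":0,"ax":0,"ay":0,"az":0},
    {"fingers":-0.15,"dx":0,"dy":0,"dz":0,"ax":0,"ay":0,"az":0},
  ],
)

```text
clock: 13.1
tcp_pos: [546.6, -274.9, 169.7]
eef_rot: [[-0.049, 0.999, 0.002], [0.999, 0.049, -0.002], [-0.002, 0.002, -1.0]]
ft_force: [-2.6, 0.5, -0.8]
finger_gap: 50.7
grip_force: 0.0
```

```bash
python3 - <<'E'
from h import *
im,s=cap('side','s3.png'); chk(im); print(s['tcp_pos'],s['finger_gap']); go([429.8,-59.5,100])
E
```

```text
[283.4 224.5] [276, 215, 15, 21, 160] xy@z50 [500.5 208.8]
[346.5 276. ] [311, 239, 59, 81, 1622] xy@z50 [588.5 -18.9]
[264.9 266. ] [260, 259, 11, 14, 109] xy@z50 [426.6  65.4]
[277.1 303.6] [272, 295, 11, 17, 142] xy@z50 [427.5 -59.8]
[353.6 309.7] [340, 296, 22, 24, 244] xy@z50 [ 570.5 -121.5]
[ 546.6119212  -274.87010158  169.74224696] 50.67371132597669
to [429.8 -59.5 100. ] tool units [ 1.468 -0.702  0.454]
```

Emit:
carry_out(
  rows=[
    {"fingers":-0.15,"dx":0.245,"dy":-0.117,"dz":0,"ax":0,"ay":0,"az":0},
    {"fingers":-0.15,"dx":0.245,"dy":-0.117,"dz":0,"ax":0,"ay":0,"az":0},
    {"fingers":-0.15,"dx":0.245,"dy":-0.117,"dz":0,"ax":0,"ay":0,"az":0},
    {"fingers":-0.15,"dx":0.245,"dy":-0.117,"dz":0,"ax":0,"ay":0,"az":0},
    {"fingers":-0.15,"dx":0.245,"dy":-0.117,"dz":0,"ax":0,"ay":0,"az":0},
    {"fingers":-0.15,"dx":0.245,"dy":-0.117,"dz":0,"ax":0,"ay":0,"az":0},
    {"fingers":-0.15,"dx":0,"dy":0,"dz":0.25,"ax":0,"ay":0,"az":0},
    {"fingers":-0.15,"dx":0,"dy":0,"dz":0.2,"ax":0,"ay":0,"az":0},
    {"fingers":-0.15,"dx":0,"dy":0,"dz":0,"ax":0,"ay":0,"az":0},
    {"fingers":-0.15,"dx":0,"dy":0,"dz":0,"ax":0,"ay":0,"az":0},
  ],
)

```text
clock: 14.15
tcp_pos: [429.1, -59.1, 99.7]
eef_rot: [[-0.049, 0.999, -0.003], [0.999, 0.049, 0.001], [0.002, -0.003, -1.0]]
ft_force: [0.4, -0.4, 0.3]
finger_gap: 50.6
grip_force: 0.0
```

Emit:
carry_out(
  rows=[
    {"fingers":-0.15,"dx":0,"dy":0,"dz":0.17,"ax":0,"ay":0,"az":0},
    {"fingers":-0.15,"dx":0,"dy":0,"dz":0.13,"ax":0,"ay":0,"az":0},
    {"fingers":-0.15,"dx":0,"dy":0,"dz":0.1,"ax":0,"ay":0,"az":0},
    {"fingers":1,"dx":0,"dy":0,"dz":0,"ax":0,"ay":0,"az":0},
    {"fingers":1,"dx":0,"dy":0,"dz":0,"ax":0,"ay":0,"az":0},
    {"fingers":1,"dx":0,"dy":0,"dz":0,"ax":0,"ay":0,"az":0},
    {"fingers":1,"dx":0,"dy":0,"dz":0,"ax":0,"ay":0,"az":0},
    {"fingers":1,"dx":0,"dy":0,"dz":0,"ax":0,"ay":0,"az":0},
    {"fingers":1,"dx":0,"dy":0,"dz":-0.1,"ax":0,"ay":0,"az":0},
    {"fingers":1,"dx":0,"dy":0,"dz":-0.25,"ax":0,"ay":0,"az":0},
    {"fingers":1,"dx":0,"dy":0,"dz":-0.25,"ax":0,"ay":0,"az":0},
    {"fingers":1,"dx":0,"dy":0,"dz":-0.25,"ax":0,"ay":0,"az":0},
    {"fingers":1,"dx":0,"dy":0,"dz":0,"ax":0,"ay":0,"az":0},
    {"fingers":1,"dx":0,"dy":0,"dz":0,"ax":0,"ay":0,"az":0},
  ],
)

```text
clock: 15.55
tcp_pos: [430.4, -59.6, 168.4]
eef_rot: [[-0.049, 0.999, 0.002], [0.999, 0.049, -0.001], [-0.001, 0.002, -1.0]]
ft_force: [-0.2, -0.5, -2.1]
finger_gap: 25.1
grip_force: 30.0
```

```bash
python3 - <<'E'
from h import *
go([*box(-45,-30),48])
E
```

```text
to [ 460.1 -281.5   48. ] tool units [-1.487  0.123  0.805]
```

Emit:
carry_out(
  rows=[
    {"fingers":1,"dx":-0.297,"dy":0.025,"dz":0,"ax":0,"ay":0,"az":0},
    {"fingers":1,"dx":-0.297,"dy":0.025,"dz":0,"ax":0,"ay":0,"az":0},
    {"fingers":1,"dx":-0.297,"dy":0.025,"dz":0,"ax":0,"ay":0,"az":0},
    {"fingers":1,"dx":-0.297,"dy":0.025,"dz":0,"ax":0,"ay":0,"az":0},
    {"fingers":1,"dx":-0.297,"dy":0.025,"dz":0,"ax":0,"ay":0,"az":0},
    {"fingers":1,"dx":0,"dy":0,"dz":0,"ax":0,"ay":0,"az":0},
    {"fingers":1,"dx":0,"dy":0,"dz":0.2,"ax":0,"ay":0,"az":0},
    {"fingers":1,"dx":0,"dy":0,"dz":0.25,"ax":0,"ay":0,"az":0},
    {"fingers":1,"dx":0,"dy":0,"dz":0.22,"ax":0,"ay":0,"az":0},
    {"fingers":1,"dx":0,"dy":0,"dz":0.12,"ax":0,"ay":0,"az":0},
    {"fingers":1,"dx":0,"dy":0,"dz":0,"ax":0,"ay":0,"az":0},
    {"fingers":1,"dx":0,"dy":0,"dz":0,"ax":0,"ay":0,"az":0},
  ],
)

```text
clock: 16.75
tcp_pos: [458.4, -279.1, 47.3]
eef_rot: [[-0.049, 0.999, -0.003], [0.999, 0.05, 0.003], [0.003, -0.003, -1.0]]
ft_force: [0.3, -0.3, -1.2]
finger_gap: 25.2
grip_force: 30.0
```

Emit:
carry_out(
  rows=[
    {"fingers":0.18,"dx":0,"dy":0,"dz":0.003,"ax":0,"ay":0,"az":0},
    {"fingers":0.18,"dx":0,"dy":0,"dz":0,"ax":0,"ay":0,"az":0},
    {"fingers":0.18,"dx":0,"dy":0,"dz":0,"ax":0,"ay":0,"az":0},
    {"fingers":0.18,"dx":0,"dy":0,"dz":-0.1,"ax":0,"ay":0,"az":0},
    {"fingers":0.18,"dx":0,"dy":0,"dz":-0.25,"ax":0,"ay":0,"az":0},
    {"fingers":0,"dx":0,"dy":0,"dz":-0.25,"ax":0,"ay":0,"az":0},
    {"fingers":-0.15,"dx":0,"dy":0,"dz":-0.2,"ax":0,"ay":0,"az":0},
    {"fingers":-0.15,"dx":0,"dy":0,"dz":0,"ax":0,"ay":0,"az":0},
    {"fingers":-0.15,"dx":0,"dy":0,"dz":0,"ax":0,"ay":0,"az":0},
  ],
)

```text
clock: 17.65
tcp_pos: [460.2, -281.4, 170.6]
eef_rot: [[-0.049, 0.999, 0.002], [0.999, 0.049, -0.002], [-0.002, 0.002, -1.0]]
ft_force: [1.1, 0.6, -0.0]
finger_gap: 50.8
grip_force: 0.0
```

```bash
python3 - <<'E'
from h import *
im,s=cap('side','s4.png'); chk(im); print(s['tcp_pos'],s['finger_gap']); go([429,62.5,100])
E
```

```text
[283.6 224.7] [276, 215, 16, 21, 162] xy@z50 [500.7 207.7]
[311.8 284.9] [256, 254, 114, 61, 2482] xy@z50 [509.8 -25. ]
[265.1 266. ] [260, 259, 11, 14, 110] xy@z50 [427.1  65.4]
[349.4 311.7] [337, 304, 27, 16, 203] xy@z50 [ 560.7 -124.4]
[300.2 314.4] [290, 310, 17, 10, 71] xy@z50 [ 465.  -103.4]
[ 460.21066723 -281.44943778  170.62745506] 50.78467395340067
to [429.   62.5 100. ] tool units [ 2.296 -0.09   0.461]
```

Emit:
carry_out(
  rows=[
    {"fingers":-0.15,"dx":0.287,"dy":-0.011,"dz":0,"ax":0,"ay":0,"az":0},
    {"fingers":-0.15,"dx":0.287,"dy":-0.011,"dz":0,"ax":0,"ay":0,"az":0},
    {"fingers":-0.15,"dx":0.287,"dy":-0.011,"dz":0,"ax":0,"ay":0,"az":0},
    {"fingers":-0.15,"dx":0.287,"dy":-0.011,"dz":0,"ax":0,"ay":0,"az":0},
    {"fingers":-0.15,"dx":0.287,"dy":-0.011,"dz":0,"ax":0,"ay":0,"az":0},
    {"fingers":-0.15,"dx":0.287,"dy":-0.011,"dz":0,"ax":0,"ay":0,"az":0},
    {"fingers":-0.15,"dx":0.287,"dy":-0.011,"dz":0,"ax":0,"ay":0,"az":0},
    {"fingers":-0.15,"dx":0.287,"dy":-0.011,"dz":0,"ax":0,"ay":0,"az":0},
    {"fingers":-0.15,"dx":0,"dy":0,"dz":0.25,"ax":0,"ay":0,"az":0},
    {"fingers":-0.15,"dx":0,"dy":0,"dz":0.2,"ax":0,"ay":0,"az":0},
    {"fingers":-0.15,"dx":0,"dy":0,"dz":0,"ax":0,"ay":0,"az":0},
    {"fingers":-0.15,"dx":0,"dy":0,"dz":0,"ax":0,"ay":0,"az":0},
  ],
)

```text
clock: 18.9
tcp_pos: [428.5, 62.4, 100.8]
eef_rot: [[-0.049, 0.999, -0.003], [0.999, 0.049, 0.0], [0.001, -0.003, -1.0]]
ft_force: [0.6, -0.4, -0.2]
finger_gap: 50.5
grip_force: 0.0
```

Emit:
carry_out(
  rows=[
    {"fingers":-0.15,"dx":0,"dy":0,"dz":0.17,"ax":0,"ay":0,"az":0},
    {"fingers":-0.15,"dx":0,"dy":0,"dz":0.13,"ax":0,"ay":0,"az":0},
    {"fingers":-0.15,"dx":0,"dy":0,"dz":0.105,"ax":0,"ay":0,"az":0},
    {"fingers":1,"dx":0,"dy":0,"dz":0,"ax":0,"ay":0,"az":0},
    {"fingers":1,"dx":0,"dy":0,"dz":0,"ax":0,"ay":0,"az":0},
    {"fingers":1,"dx":0,"dy":0,"dz":0,"ax":0,"ay":0,"az":0},
    {"fingers":1,"dx":0,"dy":0,"dz":0,"ax":0,"ay":0,"az":0},
    {"fingers":1,"dx":0,"dy":0,"dz":0,"ax":0,"ay":0,"az":0},
    {"fingers":1,"dx":0,"dy":0,"dz":-0.1,"ax":0,"ay":0,"az":0},
    {"fingers":1,"dx":0,"dy":0,"dz":-0.25,"ax":0,"ay":0,"az":0},
    {"fingers":1,"dx":0,"dy":0,"dz":-0.25,"ax":0,"ay":0,"az":0},
    {"fingers":1,"dx":0,"dy":0,"dz":-0.25,"ax":0,"ay":0,"az":0},
    {"fingers":1,"dx":0,"dy":0,"dz":0,"ax":0,"ay":0,"az":0},
    {"fingers":1,"dx":0,"dy":0,"dz":0,"ax":0,"ay":0,"az":0},
  ],
)

```text
clock: 20.3
tcp_pos: [430.0, 62.3, 168.8]
eef_rot: [[-0.049, 0.999, 0.002], [0.999, 0.049, -0.0], [-0.0, 0.002, -1.0]]
ft_force: [-0.5, 0.0, -1.2]
finger_gap: 25.2
grip_force: 29.9
```

```bash
python3 - <<'E'
from h import *
go([*box(0,30),48])
E
```

```text
to [ 501.  -218.6   48. ] tool units [-1.893  0.378  0.807]
```

Emit:
carry_out(
  rows=[
    {"fingers":1,"dx":-0.27,"dy":0.054,"dz":0,"ax":0,"ay":0,"az":0},
    {"fingers":1,"dx":-0.27,"dy":0.054,"dz":0,"ax":0,"ay":0,"az":0},
    {"fingers":1,"dx":-0.27,"dy":0.054,"dz":0,"ax":0,"ay":0,"az":0},
    {"fingers":1,"dx":-0.27,"dy":0.054,"dz":0,"ax":0,"ay":0,"az":0},
    {"fingers":1,"dx":-0.27,"dy":0.054,"dz":0,"ax":0,"ay":0,"az":0},
    {"fingers":1,"dx":-0.27,"dy":0.054,"dz":0,"ax":0,"ay":0,"az":0},
    {"fingers":1,"dx":-0.27,"dy":0.054,"dz":0,"ax":0,"ay":0,"az":0},
    {"fingers":1,"dx":0,"dy":0,"dz":0,"ax":0,"ay":0,"az":0},
    {"fingers":1,"dx":0,"dy":0,"dz":0.2,"ax":0,"ay":0,"az":0},
    {"fingers":1,"dx":0,"dy":0,"dz":0.25,"ax":0,"ay":0,"az":0},
    {"fingers":1,"dx":0,"dy":0,"dz":0.22,"ax":0,"ay":0,"az":0},
    {"fingers":1,"dx":0,"dy":0,"dz":0.12,"ax":0,"ay":0,"az":0},
    {"fingers":1,"dx":0,"dy":0,"dz":0,"ax":0,"ay":0,"az":0},
    {"fingers":1,"dx":0,"dy":0,"dz":0,"ax":0,"ay":0,"az":0},
  ],
)

```text
clock: 21.7
tcp_pos: [498.7, -216.4, 47.6]
eef_rot: [[-0.05, 0.999, -0.003], [0.999, 0.05, 0.003], [0.003, -0.003, -1.0]]
ft_force: [-0.0, 0.8, -0.6]
finger_gap: 25.0
grip_force: 30.0
```

Emit:
carry_out(
  rows=[
    {"fingers":0.18,"dx":0,"dy":0,"dz":0.003,"ax":0,"ay":0,"az":0},
    {"fingers":0.18,"dx":0,"dy":0,"dz":0,"ax":0,"ay":0,"az":0},
    {"fingers":0.18,"dx":0,"dy":0,"dz":0,"ax":0,"ay":0,"az":0},
    {"fingers":0.18,"dx":0,"dy":0,"dz":-0.1,"ax":0,"ay":0,"az":0},
    {"fingers":0.18,"dx":0,"dy":0,"dz":-0.25,"ax":0,"ay":0,"az":0},
    {"fingers":0,"dx":0,"dy":0,"dz":-0.25,"ax":0,"ay":0,"az":0},
    {"fingers":-0.15,"dx":0,"dy":0,"dz":-0.25,"ax":0,"ay":0,"az":0},
    {"fingers":-0.15,"dx":0,"dy":0,"dz":-0.25,"ax":0,"ay":0,"az":0},
    {"fingers":-0.15,"dx":-0.3,"dy":0,"dz":-0.15,"ax":0,"ay":0,"az":0},
    {"fingers":-0.15,"dx":-0.3,"dy":0,"dz":0,"ax":0,"ay":0,"az":0},
    {"fingers":-0.15,"dx":0,"dy":0,"dz":0,"ax":0,"ay":0,"az":0},
    {"fingers":-0.15,"dx":0,"dy":0,"dz":0,"ax":0,"ay":0,"az":0},
  ],
)

```text
clock: 22.9
tcp_pos: [504.3, -308.2, 237.5]
eef_rot: [[-0.047, 0.999, 0.001], [0.999, 0.047, -0.0], [-0.0, 0.001, -1.0]]
ft_force: [-1.7, -0.2, -0.6]
finger_gap: 50.9
grip_force: 0.0
```

```bash
python3 - <<'E'
from h import *
im,s=cap('wrist','w5.png'); chk(cap('side','s5.png')[0]); print(s['tcp_pos'],s['finger_gap'])
E
```

```text
[283.5 224.4] [276, 215, 15, 21, 162] xy@z50 [500.8 209.1]
[334.3 257.5] [286, 219, 84, 89, 2617] xy@z50 [582.   49.5]
[336.4 299.4] [325, 281, 29, 39, 512] xy@z50 [546.5 -82.7]
[ 504.27731297 -308.20770714  237.46741371] 50.927854385085304
```

View pics/w5.png

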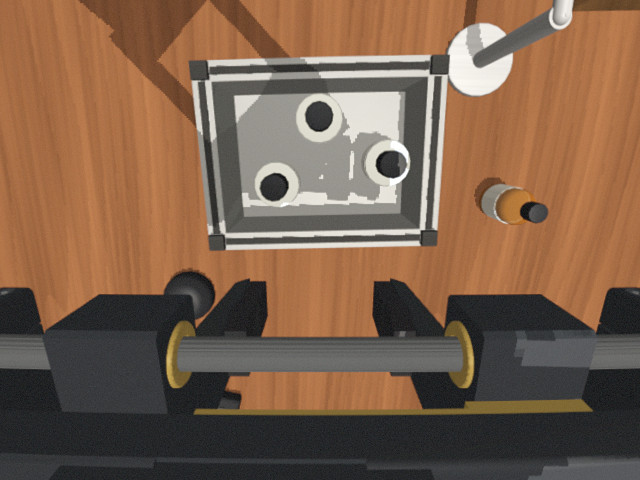

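All three cans stand upright in the box at (319,117), (391,162) and (274,187). The pads are at (199,70), (439,64), (428,238) and (217,242). The lid comes next.

Emit:
carry_out(
  rows=[
    {"fingers":-0.5,"dx":0.32,"dy":0.015,"dz":0,"ax":0,"ay":0,"az":0},
    {"fingers":-0.5,"dx":0.32,"dy":0.015,"dz":0,"ax":0,"ay":0,"az":0},
    {"fingers":-0.5,"dx":0.32,"dy":0.015,"dz":0,"ax":0,"ay":0,"az":0},
    {"fingers":-0.5,"dx":0.32,"dy":0.015,"dz":0,"ax":0,"ay":0,"az":0},
    {"fingers":-0.5,"dx":0.32,"dy":0.015,"dz":0,"ax":0,"ay":0,"az":0},
    {"fingers":-0.5,"dx":0.32,"dy":0.015,"dz":0,"ax":0,"ay":0,"az":0},
    {"fingers":-0.5,"dx":0.32,"dy":0.015,"dz":0,"ax":0,"ay":0,"az":0},
    {"fingers":-0.5,"dx":0.32,"dy":0.015,"dz":0,"ax":0,"ay":0,"az":0},
    {"fingers":-0.5,"dx":0.32,"dy":0.015,"dz":0,"ax":0,"ay":0,"az":0},
    {"fingers":-0.5,"dx":0.32,"dy":0.015,"dz":0,"ax":0,"ay":0,"az":0},
    {"fingers":-0.5,"dx":0,"dy":0,"dz":0,"ax":0,"ay":0,"az":0},
    {"fingers":-0.5,"dx":0,"dy":0,"dz":0,"ax":0,"ay":0,"az":0},
  ],
)

```text
clock: 24.2
tcp_pos: [502.1, 174.7, 236.5]
eef_rot: [[-0.054, 0.999, -0.001], [0.999, 0.054, -0.0], [-0.0, -0.001, -1.0]]
ft_force: [1.1, -0.8, 0.8]
finger_gap: 66.2
grip_force: 0.0
```

```bash
python3 - <<'E'
from h import *
im,s=cap('wrist','w6.png'); print(s['tcp_pos'],s['finger_gap'],s['eef_rot'])
s5=dict(tcp_pos=np.array([504.277,-308.208,237.467]),eef_rot=np.array([[-.047,.9989,.001],[.9989,.047,0],[0,.001,-1]]))
P=np.array([pix2w('wrist',u,90,s5)[:2] for u in((199,70),(439,64),(428,238),(217,242))])
print(P.round(1),P.mean(0),[np.degrees(np.arctan2(*(P[b]-P[a])[::-1])).round(1) for a,b in((0,1),(3,2),(3,0),(2,1))])
E
```

```text
[502.05657248 174.65747119 236.47252299] 66.1741488002793 [[-5.38504424e-02  9.98548756e-01 -7.14723875e-04]
 [ 9.98548958e-01  5.38501907e-02 -3.66856641e-04]
 [-3.27836226e-04 -7.33442173e-04 -9.99999677e-01]]
[[ 400.2 -181.3]
 [ 593.4 -167.6]
 [ 603.4 -312.4]
 [ 410.5 -325.4]] [ 501.85390698 -246.65891488] [np.float64(4.1), np.float64(3.9), np.float64(94.1), np.float64(94.0)]
```

View pics/w6.png

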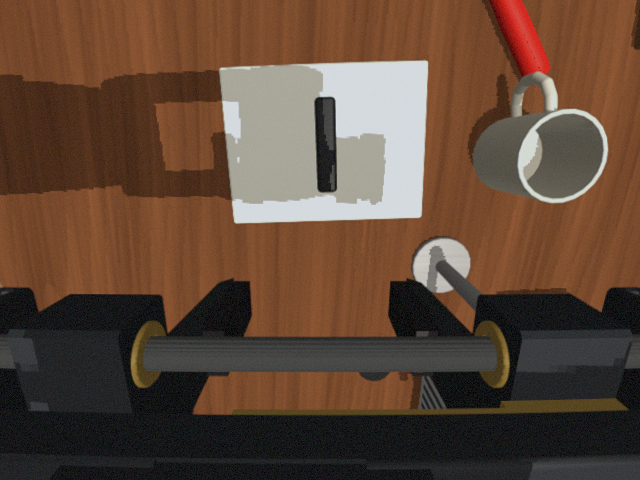

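The lid plate's corners are at (221,69), (427,61), (421,217) and (234,223). The handle top runs from (325,98) to (328,190).

```bash
python3 - <<'E'
from h import *
s=sensors.read_state()
P=np.array([pix2w('wrist',u,16,s)[:2] for u in((221,69),(427,61),(421,217),(234.5,223))])
print(P.round(1),P.mean(0),[np.degrees(np.arctan2(*(P[b]-P[a])[::-1])).round(1) for a,b in((0,1),(3,2),(3,0),(2,1))],[np.linalg.norm(P[b]-P[a]).round(1) for a,b in((0,1),(3,2),(3,0),(2,1))])
a,b=[pix2w('wrist',u,50,s)[:2] for u in((325.5,98),(328,190))]; print('h',a,b,(a+b)/2,np.degrees(np.arctan2(*(a-b)[::-1])))
E
```

```text
[[394.8 315.6]
 [601.  333.9]
 [615.5 175.1]
 [406.5 157.2]] [504.45437121 245.44910742] [np.float64(5.1), np.float64(4.9), np.float64(94.2), np.float64(95.2)] [np.float64(207.1), np.float64(209.8), np.float64(158.9), np.float64(159.4)]
h [501.16745934 288.76013849] [508.51276282 203.6864692 ] [504.84011108 246.22330385] 94.93470852864601
```

Emit:
carry_out(
  rows=[
    {"fingers":-0.5,"dx":0,"dy":0,"dz":0,"ax":0,"ay":0,"az":-0.325},
    {"fingers":-0.5,"dx":0.228,"dy":0.03,"dz":0,"ax":0,"ay":0,"az":0},
    {"fingers":-0.5,"dx":0.228,"dy":0.03,"dz":0,"ax":0,"ay":0,"az":0},
    {"fingers":-0.5,"dx":0,"dy":0,"dz":0.25,"ax":0,"ay":0,"az":0},
    {"fingers":-0.5,"dx":0,"dy":0,"dz":0.25,"ax":0,"ay":0,"az":0},
    {"fingers":-0.5,"dx":0,"dy":0,"dz":0.25,"ax":0,"ay":0,"az":0},
    {"fingers":-0.5,"dx":0,"dy":0,"dz":0.25,"ax":0,"ay":0,"az":0},
    {"fingers":-0.5,"dx":0,"dy":0,"dz":0.1,"ax":0,"ay":0,"az":0},
    {"fingers":-0.5,"dx":0,"dy":0,"dz":0,"ax":0,"ay":0,"az":0},
    {"fingers":-0.5,"dx":0,"dy":0,"dz":0,"ax":0,"ay":0,"az":0},
    {"fingers":-0.5,"dx":0,"dy":0,"dz":0,"ax":0,"ay":0,"az":0},
  ],
)

```text
clock: 25.35
tcp_pos: [508.6, 241.9, 73.9]
eef_rot: [[-0.081, 0.997, 0.004], [0.997, 0.081, 0.001], [0.001, 0.004, -1.0]]
ft_force: [0.4, -0.1, 0.0]
finger_gap: 66.2
grip_force: 0.0
```

```bash
python3 - <<'E'
from h import *
s=sensors.read_state(); R=s['eef_rot'];print(np.degrees(np.arctan2(R[1][1],R[0][1])))
go([505.3,243.5,22])
E
```

```text
4.666837021216425
to [505.3 243.5  22. ] tool units [ 0.012 -0.022  0.346]
```

Emit:
carry_out(
  rows=[
    {"fingers":-0.5,"dx":0.012,"dy":-0.01,"dz":0.15,"ax":0,"ay":0,"az":-0.04},
    {"fingers":-0.5,"dx":0,"dy":0,"dz":0.12,"ax":0,"ay":0,"az":0},
    {"fingers":-0.5,"dx":0,"dy":0,"dz":0.07,"ax":0,"ay":0,"az":0},
    {"fingers":-0.5,"dx":0,"dy":0,"dz":0,"ax":0,"ay":0,"az":0},
    {"fingers":1,"dx":0,"dy":0,"dz":0,"ax":0,"ay":0,"az":0},
    {"fingers":1,"dx":0,"dy":0,"dz":0,"ax":0,"ay":0,"az":0},
    {"fingers":1,"dx":0,"dy":0,"dz":0,"ax":0,"ay":0,"az":0},
    {"fingers":1,"dx":0,"dy":0,"dz":0,"ax":0,"ay":0,"az":0},
    {"fingers":1,"dx":0,"dy":0,"dz":0,"ax":0,"ay":0,"az":0},
    {"fingers":1,"dx":0,"dy":0,"dz":0,"ax":0,"ay":0,"az":0},
    {"fingers":1,"dx":0,"dy":0,"dz":0,"ax":0,"ay":0,"az":0},
  ],
)

```text
clock: 26.45
tcp_pos: [504.9, 243.5, 20.7]
eef_rot: [[-0.086, 0.996, -0.0], [0.996, 0.086, -0.0], [-0.0, -0.0, -1.0]]
ft_force: [-2.2, -1.1, 2.1]
finger_gap: 19.7
grip_force: 30.0
```

Emit:
carry_out(
  rows=[
    {"fingers":1,"dx":0,"dy":0,"dz":-0.05,"ax":0,"ay":0,"az":0},
    {"fingers":1,"dx":0,"dy":0,"dz":-0.15,"ax":0,"ay":0,"az":0},
    {"fingers":1,"dx":0,"dy":0,"dz":-0.25,"ax":0,"ay":0,"az":0},
    {"fingers":1,"dx":0,"dy":0,"dz":-0.25,"ax":0,"ay":0,"az":0},
    {"fingers":1,"dx":0,"dy":0,"dz":-0.25,"ax":0,"ay":0,"az":0},
    {"fingers":1,"dx":0,"dy":0,"dz":-0.15,"ax":0,"ay":0,"az":0},
    {"fingers":1,"dx":0,"dy":0,"dz":-0.05,"ax":0,"ay":0,"az":0.16},
    {"fingers":1,"dx":0,"dy":0,"dz":0,"ax":0,"ay":0,"az":0},
    {"fingers":1,"dx":0,"dy":0,"dz":0,"ax":0,"ay":0,"az":0},
  ],
)

```text
clock: 27.35
tcp_pos: [504.0, 243.2, 191.3]
eef_rot: [[-0.07, 0.998, -0.003], [0.998, 0.07, -0.001], [-0.001, -0.003, -1.0]]
ft_force: [-0.4, -0.1, -4.5]
finger_gap: 20.1
grip_force: 30.0
```

```bash
python3 - <<'E'
from h import *
s=sensors.read_state(); R=s['eef_rot'];print(s['tcp_pos'],np.degrees(np.arctan2(R[1][1],R[0][1])),s['finger_gap'])
go([502.8,-248.4,193])
E
```

```text
[503.96446183 243.1620101  191.26359292] 4.001473297476714 20.090288735316953
to [ 502.8 -248.4  193. ] tool units [-3.269 -0.236 -0.009]
```

Emit:
carry_out(
  rows=[
    {"fingers":1,"dx":-0.15,"dy":-0.018,"dz":0,"ax":0,"ay":0,"az":0},
    {"fingers":1,"dx":-0.275,"dy":-0.018,"dz":0,"ax":0,"ay":0,"az":0},
    {"fingers":1,"dx":-0.275,"dy":-0.018,"dz":0,"ax":0,"ay":0,"az":0},
    {"fingers":1,"dx":-0.275,"dy":-0.018,"dz":0,"ax":0,"ay":0,"az":0},
    {"fingers":1,"dx":-0.275,"dy":-0.018,"dz":0,"ax":0,"ay":0,"az":0},
    {"fingers":1,"dx":-0.275,"dy":-0.018,"dz":0,"ax":0,"ay":0,"az":0},
    {"fingers":1,"dx":-0.275,"dy":-0.018,"dz":0,"ax":0,"ay":0,"az":0},
    {"fingers":1,"dx":-0.275,"dy":-0.018,"dz":0,"ax":0,"ay":0,"az":0},
    {"fingers":1,"dx":-0.275,"dy":-0.018,"dz":0,"ax":0,"ay":0,"az":0},
    {"fingers":1,"dx":-0.275,"dy":-0.018,"dz":0,"ax":0,"ay":0,"az":0},
    {"fingers":1,"dx":-0.275,"dy":-0.018,"dz":0,"ax":0,"ay":0,"az":0},
    {"fingers":1,"dx":-0.275,"dy":-0.018,"dz":0,"ax":0,"ay":0,"az":0},
    {"fingers":1,"dx":-0.095,"dy":-0.02,"dz":0,"ax":0,"ay":0,"az":0},
    {"fingers":1,"dx":0,"dy":0,"dz":0.15,"ax":0,"ay":0,"az":0},
    {"fingers":1,"dx":0,"dy":0,"dz":0.15,"ax":0,"ay":0,"az":0},
    {"fingers":1,"dx":0,"dy":0,"dz":0.1,"ax":0,"ay":0,"az":0},
    {"fingers":1,"dx":0,"dy":0,"dz":0,"ax":0,"ay":0,"az":0},
    {"fingers":1,"dx":0,"dy":0,"dz":0,"ax":0,"ay":0,"az":0},
    {"fingers":1,"dx":0,"dy":0,"dz":0,"ax":0,"ay":0,"az":0},
  ],
)

```text
clock: 29.25
tcp_pos: [504.8, -248.5, 134.2]
eef_rot: [[-0.07, 0.998, 0.001], [0.998, 0.07, -0.001], [-0.001, 0.001, -1.0]]
ft_force: [-0.7, -0.0, -4.0]
finger_gap: 19.7
grip_force: 30.0
```

```bash
python3 - <<'E'
from h import *
s=sensors.read_state(); R=s['eef_rot'];print(s['tcp_pos'],np.degrees(np.arctan2(R[1][1],R[0][1])))
go([502.8,-248.4,104])
im,s=cap('side'); cv2.imwrite('pics/l1.png',cv2.resize(im[260:430,255:435],None,fx=3.4,fy=3.4,interpolation=cv2.INTER_CUBIC)[:,:,::-1])
E
```

```text
[ 504.7802625  -248.5363225   134.16423663] 4.032005880154891
to [ 502.8 -248.4  104. ] tool units [ 0.002 -0.013  0.201]
```

View pics/l1.png

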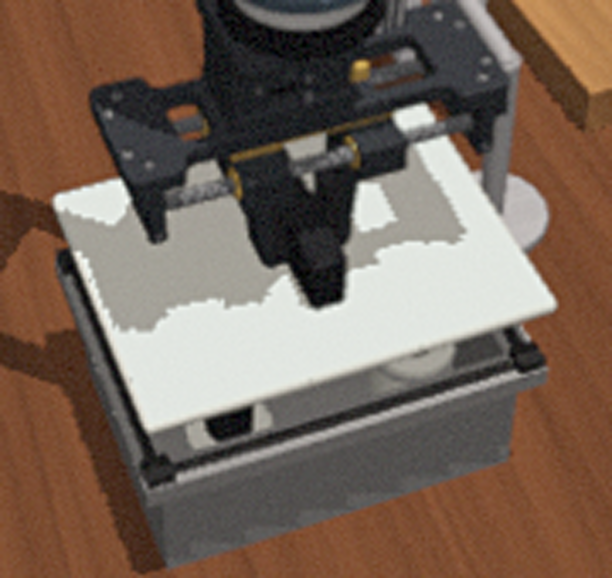

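The lid is level above the box. The plate corners are at crop (55,200), (153,432) and (556,306), and the pads are at (68,262), (158,467) and (527,354).

```bash
python3 - <<'E'
from h import *
w=lambda x,y,z: pix2w('side',(x/3.4+255,y/3.4+260),z)[:2]
for n,c,z in(('lid',((55,200),(153,432),(556,306)),129.5),('pads',((68,262),(158,467),(527,354)),90)):
    a,b,d=[w(*q,z) for q in c]; print(n,(a+d)/2,np.linalg.norm(a-b),np.linalg.norm(b-d),np.degrees(np.arctan2(*(d-b)[::-1])))
E
```

```text
lid [ 506.2896033  -249.57642083] 159.5751742972595 207.00568977335084 4.595351168645353
pads [ 502.9634488  -250.49929891] 142.4953499062837 194.80109936999068 3.894279023946269
```

Emit:
carry_out(
  rows=[
    {"fingers":1,"dx":-0.003,"dy":-0.016,"dz":0,"ax":0,"ay":0,"az":0.03},
    {"fingers":1,"dx":0,"dy":0,"dz":0,"ax":0,"ay":0,"az":0},
    {"fingers":1,"dx":0,"dy":0,"dz":0.08,"ax":0,"ay":0,"az":0},
    {"fingers":1,"dx":0,"dy":0,"dz":0.06,"ax":0,"ay":0,"az":0},
    {"fingers":1,"dx":0,"dy":0,"dz":0.04,"ax":0,"ay":0,"az":0},
    {"fingers":1,"dx":0,"dy":0,"dz":0.013,"ax":0,"ay":0,"az":0},
    {"fingers":1,"dx":0,"dy":0,"dz":0,"ax":0,"ay":0,"az":0},
    {"fingers":1,"dx":0,"dy":0,"dz":0,"ax":0,"ay":0,"az":0},
  ],
)

```text
clock: 30.1
tcp_pos: [501.9, -249.1, 104.2]
eef_rot: [[-0.067, 0.998, 0.0], [0.998, 0.067, -0.0], [-0.0, 0.0, -1.0]]
ft_force: [0.1, -0.0, -4.7]
finger_gap: 20.0
grip_force: 30.0
```

Emit:
carry_out(
  rows=[
    {"fingers":1,"dx":0,"dy":0.003,"dz":0.01,"ax":0,"ay":0,"az":0},
    {"fingers":1,"dx":0,"dy":0,"dz":0,"ax":0,"ay":0,"az":0},
    {"fingers":1,"dx":0,"dy":0,"dz":0,"ax":0,"ay":0,"az":0},
  ],
)

```text
clock: 30.4
tcp_pos: [502.2, -249.0, 102.8]
eef_rot: [[-0.067, 0.998, 0.0], [0.998, 0.067, -0.0], [-0.0, 0.0, -1.0]]
ft_force: [-1.4, 0.1, -4.0]
finger_gap: 19.9
grip_force: 30.0
```

Emit:
carry_out(
  rows=[
    {"fingers":0.2,"dx":0,"dy":0,"dz":0,"ax":0,"ay":0,"az":0},
    {"fingers":0.2,"dx":0,"dy":0,"dz":0,"ax":0,"ay":0,"az":0},
    {"fingers":0.2,"dx":0,"dy":0,"dz":0,"ax":0,"ay":0,"az":0},
    {"fingers":0.2,"dx":0,"dy":0,"dz":-0.1,"ax":0,"ay":0,"az":0},
    {"fingers":0.2,"dx":0,"dy":0,"dz":-0.25,"ax":0,"ay":0,"az":0},
    {"fingers":0.2,"dx":0,"dy":0,"dz":-0.25,"ax":0,"ay":0,"az":0},
    {"fingers":0.2,"dx":-0.2,"dy":0,"dz":-0.25,"ax":0,"ay":0,"az":0},
    {"fingers":0.2,"dx":-0.2,"dy":0,"dz":0,"ax":0,"ay":0,"az":0},
    {"fingers":1,"dx":0,"dy":0,"dz":0,"ax":0,"ay":0,"az":0},
    {"fingers":1,"dx":0,"dy":0,"dz":0,"ax":0,"ay":0,"az":0},
    {"fingers":1,"dx":0,"dy":0,"dz":0,"ax":0,"ay":0,"az":0},
  ],
)

```text
clock: 31.5
tcp_pos: [505.8, -307.7, 229.8]
eef_rot: [[-0.067, 0.998, -0.001], [0.998, 0.067, 0.001], [0.001, -0.001, -1.0]]
ft_force: [0.3, -1.2, -0.4]
finger_gap: 13.3
grip_force: 0.0
```

```bash
python3 - <<'E'
from h import *
im,s=cap('wrist','w7.png'); print(s['tcp_pos'],s['finger_gap'])
E
```

```text
[ 505.79300319 -307.68350003  229.8165015 ] 13.265890326282712
```

View pics/w7.png

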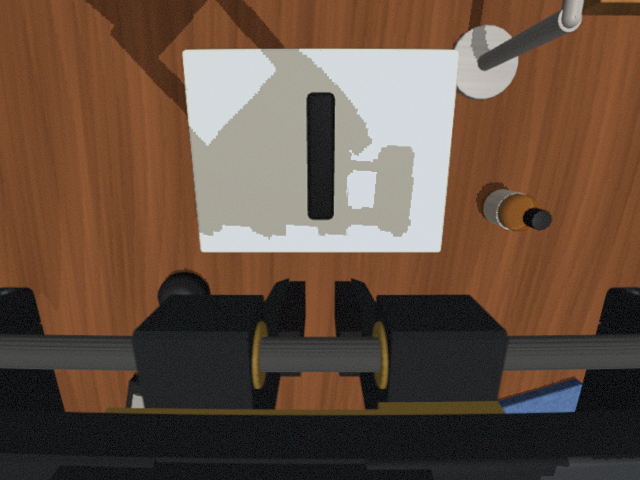

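The lid sits on the box with corners at (184,50), (457,50), (441,252) and (203,252). I'll measure its centre and plan the presses.

```bash
python3 - <<'E'
from h import *
s=sensors.read_state()
P=np.array([pix2w('wrist',u,98,s)[:2] for u in((184,50),(457,50),(441,252),(203,252))])
print(P.round(1),P.mean(0),[np.degrees(np.arctan2(*(P[b]-P[a])[::-1])).round(1) for a,b in((0,1),(3,2),(3,0),(2,1))],[np.linalg.norm(P[b]-P[a]).round(1) for a,b in((0,1),(3,2),(3,0),(2,1))])
BC[:]=502.5,-248.5
for c in((98,-73),(98,73),(-98,73),(-98,-73)): go([*box(*c),120])
E
```

```text
[[ 393.  -172.2]
 [ 599.  -158.1]
 [ 612.5 -317.4]
 [ 404.4 -331.8]] [ 502.22244584 -244.84668236] [np.float64(3.9), np.float64(3.9), np.float64(94.1), np.float64(94.8)] [np.float64(206.5), np.float64(208.6), np.float64(160.0), np.float64(159.9)]
to [ 605.2 -314.7  120. ] tool units [-0.093  0.659  0.731]
to [ 595.3 -169.   120. ] tool units [0.88  0.658 0.732]
to [ 399.8 -182.3  120. ] tool units [ 0.88  -0.648  0.733]
to [ 409.7 -328.   120. ] tool units [-0.094 -0.648  0.732]
```

Emit:
carry_out(
  rows=[
    {"fingers":1,"dx":-0.03,"dy":0.22,"dz":0,"ax":0,"ay":0,"az":0},
    {"fingers":1,"dx":-0.03,"dy":0.22,"dz":0,"ax":0,"ay":0,"az":0},
    {"fingers":1,"dx":-0.033,"dy":0.22,"dz":0,"ax":0,"ay":0,"az":0},
    {"fingers":1,"dx":0,"dy":0,"dz":0.25,"ax":0,"ay":0,"az":0},
    {"fingers":1,"dx":0,"dy":0,"dz":0.25,"ax":0,"ay":0,"az":0},
    {"fingers":1,"dx":0,"dy":0,"dz":0.2,"ax":0,"ay":0,"az":0},
    {"fingers":1,"dx":0,"dy":0,"dz":0.09,"ax":0,"ay":0,"az":0},
    {"fingers":1,"dx":0,"dy":0,"dz":0,"ax":0,"ay":0,"az":0},
    {"fingers":1,"dx":0,"dy":0,"dz":0,"ax":0,"ay":0,"az":0},
    {"fingers":1,"dx":0,"dy":0,"dz":0,"ax":0,"ay":0,"az":0},
  ],
)

```text
clock: 32.55
tcp_pos: [607.1, -316.8, 114.2]
eef_rot: [[-0.067, 0.998, 0.003], [0.998, 0.067, -0.002], [-0.002, 0.003, -1.0]]
ft_force: [-0.1, -1.0, -0.1]
finger_gap: 0.2
grip_force: 0.0
```

Emit:
carry_out(
  rows=[
    {"fingers":1,"dx":0.01,"dy":-0.013,"dz":0.06,"ax":0,"ay":0,"az":0},
    {"fingers":1,"dx":0,"dy":0,"dz":0.03,"ax":0,"ay":0,"az":0},
    {"fingers":1,"dx":0,"dy":0,"dz":0.015,"ax":0,"ay":0,"az":0},
    {"fingers":1,"dx":0,"dy":0,"dz":0.013,"ax":0,"ay":0,"az":0},
    {"fingers":1,"dx":0,"dy":0,"dz":0.013,"ax":0,"ay":0,"az":0},
    {"fingers":1,"dx":0,"dy":0,"dz":0,"ax":0,"ay":0,"az":0},
    {"fingers":1,"dx":0,"dy":0,"dz":0,"ax":0,"ay":0,"az":0},
  ],
)

```text
clock: 33.25
tcp_pos: [604.1, -315.1, 93.6]
eef_rot: [[-0.067, 0.998, 0.001], [0.998, 0.067, -0.001], [-0.001, 0.001, -1.0]]
ft_force: [-1.8, 1.3, 8.3]
finger_gap: 0.1
grip_force: 4.1
```

Emit:
carry_out(
  rows=[
    {"fingers":1,"dx":0,"dy":0,"dz":0.01,"ax":0,"ay":0,"az":0},
    {"fingers":1,"dx":0,"dy":0,"dz":0.01,"ax":0,"ay":0,"az":0},
    {"fingers":1,"dx":0,"dy":0,"dz":0,"ax":0,"ay":0,"az":0},
    {"fingers":1,"dx":0,"dy":0,"dz":0,"ax":0,"ay":0,"az":0},
  ],
)

```text
clock: 33.65
tcp_pos: [604.2, -315.2, 92.7]
eef_rot: [[-0.067, 0.998, 0.001], [0.998, 0.067, -0.001], [-0.001, 0.001, -1.0]]
ft_force: [-6.5, 5.2, 20.9]
finger_gap: 0.2
grip_force: 9.6
```

Emit:
carry_out(
  rows=[
    {"fingers":1,"dx":0,"dy":0,"dz":-0.15,"ax":0,"ay":0,"az":0},
    {"fingers":1,"dx":0.245,"dy":0,"dz":0,"ax":0,"ay":0,"az":0},
    {"fingers":1,"dx":0.245,"dy":0,"dz":0,"ax":0,"ay":0,"az":0},
    {"fingers":1,"dx":0.245,"dy":0,"dz":0,"ax":0,"ay":0,"az":0},
    {"fingers":1,"dx":0.245,"dy":0,"dz":0,"ax":0,"ay":0,"az":0},
    {"fingers":1,"dx":0,"dy":0,"dz":0,"ax":0,"ay":0,"az":0},
    {"fingers":1,"dx":0,"dy":0,"dz":0,"ax":0,"ay":0,"az":0},
  ],
)

```text
clock: 34.35
tcp_pos: [594.1, -167.4, 111.6]
eef_rot: [[-0.069, 0.998, 0.0], [0.998, 0.069, -0.0], [-0.0, 0.0, -1.0]]
ft_force: [-0.2, 0.3, 1.0]
finger_gap: 0.5
grip_force: 0.0
```

```bash
python3 - <<'E'
from h import *
go([595.3,-168.5,96]); print(sensors.read_state()['tcp_pos'])
E
```

```text
to [ 595.3 -168.5   96. ] tool units [-0.008  0.008  0.104]
[ 594.08028737 -167.43368999  111.62192845]
```

Emit:
carry_out(
  rows=[
    {"fingers":1,"dx":-0.005,"dy":0.005,"dz":0.06,"ax":0,"ay":0,"az":0},
    {"fingers":1,"dx":0,"dy":0,"dz":0.025,"ax":0,"ay":0,"az":0},
    {"fingers":1,"dx":0,"dy":0,"dz":0.013,"ax":0,"ay":0,"az":0},
    {"fingers":1,"dx":0,"dy":0,"dz":0.013,"ax":0,"ay":0,"az":0},
    {"fingers":1,"dx":0,"dy":0,"dz":0.013,"ax":0,"ay":0,"az":0},
    {"fingers":1,"dx":0,"dy":0,"dz":0.01,"ax":0,"ay":0,"az":0},
    {"fingers":1,"dx":0,"dy":0,"dz":0,"ax":0,"ay":0,"az":0},
    {"fingers":1,"dx":0,"dy":0,"dz":0,"ax":0,"ay":0,"az":0},
  ],
)

```text
clock: 35.15
tcp_pos: [595.0, -170.0, 92.7]
eef_rot: [[-0.066, 0.998, 0.0], [0.998, 0.066, -0.001], [-0.001, 0.0, -1.0]]
ft_force: [-4.4, 1.5, 12.2]
finger_gap: 0.4
grip_force: 5.8
```

Emit:
carry_out(
  rows=[
    {"fingers":1,"dx":0,"dy":0,"dz":0.01,"ax":0,"ay":0,"az":0},
    {"fingers":1,"dx":0,"dy":0,"dz":0,"ax":0,"ay":0,"az":0},
    {"fingers":1,"dx":0,"dy":0,"dz":0,"ax":0,"ay":0,"az":0},
  ],
)

```text
clock: 35.45
tcp_pos: [595.0, -170.1, 92.6]
eef_rot: [[-0.066, 0.998, 0.0], [0.998, 0.066, -0.001], [-0.001, 0.0, -1.0]]
ft_force: [-8.5, 2.4, 20.4]
finger_gap: 0.6
grip_force: 10.3
```

Emit:
carry_out(
  rows=[
    {"fingers":1,"dx":0,"dy":0,"dz":-0.25,"ax":0,"ay":0,"az":0},
    {"fingers":1,"dx":0,"dy":0,"dz":-0.25,"ax":0,"ay":0,"az":0},
    {"fingers":1,"dx":0,"dy":-0.26,"dz":0,"ax":0,"ay":0,"az":0},
    {"fingers":1,"dx":0,"dy":-0.26,"dz":0,"ax":0,"ay":0,"az":0},
    {"fingers":1,"dx":0,"dy":-0.26,"dz":0,"ax":0,"ay":0,"az":0},
    {"fingers":1,"dx":0,"dy":-0.26,"dz":0,"ax":0,"ay":0,"az":0},
    {"fingers":1,"dx":0,"dy":-0.26,"dz":0,"ax":0,"ay":0,"az":0},
    {"fingers":1,"dx":0,"dy":0,"dz":0.25,"ax":0,"ay":0,"az":0},
    {"fingers":1,"dx":0,"dy":0,"dz":0.12,"ax":0,"ay":0,"az":0},
    {"fingers":1,"dx":0,"dy":0,"dz":0,"ax":0,"ay":0,"az":0},
    {"fingers":1,"dx":0,"dy":0,"dz":0,"ax":0,"ay":0,"az":0},
  ],
)

```text
clock: 36.55
tcp_pos: [400.1, -182.3, 109.5]
eef_rot: [[-0.066, 0.998, -0.001], [0.998, 0.066, 0.001], [0.001, -0.001, -1.0]]
ft_force: [-0.7, 0.1, -0.3]
finger_gap: 0.3
grip_force: 0.0
```

```bash
python3 - <<'E'
from h import *
go([399.8,-182,96]); print(sensors.read_state()['tcp_pos'])
E
```

```text
to [ 399.8 -182.    96. ] tool units [ 0.002 -0.002  0.09 ]
[ 400.12000042 -182.25160547  109.45706994]
```

Emit:
carry_out(
  rows=[
    {"fingers":1,"dx":0,"dy":0,"dz":0.05,"ax":0,"ay":0,"az":0},
    {"fingers":1,"dx":0,"dy":0,"dz":0.025,"ax":0,"ay":0,"az":0},
    {"fingers":1,"dx":0,"dy":0,"dz":0.013,"ax":0,"ay":0,"az":0},
    {"fingers":1,"dx":0,"dy":0,"dz":0.013,"ax":0,"ay":0,"az":0},
    {"fingers":1,"dx":0,"dy":0,"dz":0.013,"ax":0,"ay":0,"az":0},
    {"fingers":1,"dx":0,"dy":0,"dz":0.01,"ax":0,"ay":0,"az":0},
    {"fingers":1,"dx":0,"dy":0,"dz":0,"ax":0,"ay":0,"az":0},
    {"fingers":1,"dx":0,"dy":0,"dz":0,"ax":0,"ay":0,"az":0},
  ],
)

```text
clock: 37.35
tcp_pos: [400.7, -182.0, 92.7]
eef_rot: [[-0.068, 0.998, -0.0], [0.998, 0.068, -0.001], [-0.001, -0.0, -1.0]]
ft_force: [-7.9, 5.1, 20.8]
finger_gap: 0.3
grip_force: 10.4
```

Next is the last corner, near-right.

Emit:
carry_out(
  rows=[
    {"fingers":1,"dx":0,"dy":0,"dz":-0.15,"ax":0,"ay":0,"az":0},
    {"fingers":1,"dx":-0.243,"dy":0,"dz":0,"ax":0,"ay":0,"az":0},
    {"fingers":1,"dx":-0.243,"dy":0,"dz":0,"ax":0,"ay":0,"az":0},
    {"fingers":1,"dx":-0.243,"dy":0,"dz":0,"ax":0,"ay":0,"az":0},
    {"fingers":1,"dx":-0.243,"dy":0,"dz":0,"ax":0,"ay":0,"az":0},
    {"fingers":1,"dx":0,"dy":0,"dz":0,"ax":0,"ay":0,"az":0},
    {"fingers":1,"dx":0,"dy":0,"dz":0,"ax":0,"ay":0,"az":0},
  ],
)

```text
clock: 38.05
tcp_pos: [409.8, -327.5, 113.0]
eef_rot: [[-0.066, 0.998, -0.0], [0.998, 0.066, 0.001], [0.001, -0.0, -1.0]]
ft_force: [-0.8, 0.6, -0.4]
finger_gap: 0.1
grip_force: 0.0
```

Emit:
carry_out(
  rows=[
    {"fingers":1,"dx":0,"dy":0,"dz":0.06,"ax":0,"ay":0,"az":0},
    {"fingers":1,"dx":0,"dy":0,"dz":0.025,"ax":0,"ay":0,"az":0},
    {"fingers":1,"dx":0,"dy":0,"dz":0.013,"ax":0,"ay":0,"az":0},
    {"fingers":1,"dx":0,"dy":0,"dz":0.013,"ax":0,"ay":0,"az":0},
    {"fingers":1,"dx":0,"dy":0,"dz":0.013,"ax":0,"ay":0,"az":0},
    {"fingers":1,"dx":0,"dy":0,"dz":0.01,"ax":0,"ay":0,"az":0},
    {"fingers":1,"dx":0,"dy":0,"dz":0,"ax":0,"ay":0,"az":0},
    {"fingers":1,"dx":0,"dy":0,"dz":0,"ax":0,"ay":0,"az":0},
  ],
)

```text
clock: 38.85
tcp_pos: [409.9, -326.3, 93.3]
eef_rot: [[-0.068, 0.998, -0.0], [0.998, 0.068, 0.001], [0.001, -0.0, -1.0]]
ft_force: [-1.3, 3.1, 4.3]
finger_gap: 0.3
grip_force: 2.4
```

Emit:
carry_out(
  rows=[
    {"fingers":1,"dx":0,"dy":0,"dz":0.01,"ax":0,"ay":0,"az":0},
    {"fingers":1,"dx":0,"dy":0,"dz":0.01,"ax":0,"ay":0,"az":0},
    {"fingers":1,"dx":0,"dy":0,"dz":0,"ax":0,"ay":0,"az":0},
    {"fingers":1,"dx":0,"dy":0,"dz":0,"ax":0,"ay":0,"az":0},
  ],
)

```text
clock: 39.25
tcp_pos: [410.0, -326.5, 92.3]
eef_rot: [[-0.068, 0.998, -0.001], [0.998, 0.068, 0.001], [0.001, -0.001, -1.0]]
ft_force: [-7.4, 9.2, 23.8]
finger_gap: 0.4
grip_force: 11.9
```

All four corners have bottomed at about 92.5 mm. I'll press the others once more to be sure, starting with far-right.

Emit:
carry_out(
  rows=[
    {"fingers":1,"dx":0,"dy":0,"dz":-0.15,"ax":0,"ay":0,"az":0},
    {"fingers":1,"dx":0,"dy":0.26,"dz":0,"ax":0,"ay":0,"az":0},
    {"fingers":1,"dx":0,"dy":0.26,"dz":0,"ax":0,"ay":0,"az":0},
    {"fingers":1,"dx":0,"dy":0.26,"dz":0,"ax":0,"ay":0,"az":0},
    {"fingers":1,"dx":0,"dy":0.26,"dz":0,"ax":0,"ay":0,"az":0},
    {"fingers":1,"dx":0,"dy":0.26,"dz":0,"ax":0,"ay":0,"az":0},
    {"fingers":1,"dx":0,"dy":0,"dz":0,"ax":0,"ay":0,"az":0},
    {"fingers":1,"dx":0,"dy":0,"dz":0.08,"ax":0,"ay":0,"az":0},
    {"fingers":1,"dx":0,"dy":0,"dz":0.04,"ax":0,"ay":0,"az":0},
    {"fingers":1,"dx":0,"dy":0,"dz":0.02,"ax":0,"ay":0,"az":0},
    {"fingers":1,"dx":0,"dy":0,"dz":0,"ax":0,"ay":0,"az":0},
    {"fingers":1,"dx":0,"dy":0,"dz":0,"ax":0,"ay":0,"az":0},
  ],
)

```text
clock: 40.45
tcp_pos: [603.0, -313.8, 92.4]
eef_rot: [[-0.066, 0.998, -0.001], [0.998, 0.066, 0.001], [0.002, -0.001, -1.0]]
ft_force: [-3.4, 3.1, 9.5]
finger_gap: 0.5
grip_force: 4.4
```

Emit:
carry_out(
  rows=[
    {"fingers":1,"dx":0,"dy":0,"dz":-0.15,"ax":0,"ay":0,"az":0},
    {"fingers":1,"dx":0.243,"dy":0,"dz":0,"ax":0,"ay":0,"az":0},
    {"fingers":1,"dx":0.243,"dy":0,"dz":0,"ax":0,"ay":0,"az":0},
    {"fingers":1,"dx":0.243,"dy":0,"dz":0,"ax":0,"ay":0,"az":0},
    {"fingers":1,"dx":0.243,"dy":0,"dz":0,"ax":0,"ay":0,"az":0},
    {"fingers":1,"dx":0,"dy":0,"dz":0,"ax":0,"ay":0,"az":0},
    {"fingers":1,"dx":0,"dy":0,"dz":0.08,"ax":0,"ay":0,"az":0},
    {"fingers":1,"dx":0,"dy":0,"dz":0.04,"ax":0,"ay":0,"az":0},
    {"fingers":1,"dx":0,"dy":0,"dz":0.02,"ax":0,"ay":0,"az":0},
    {"fingers":1,"dx":0,"dy":0,"dz":0,"ax":0,"ay":0,"az":0},
    {"fingers":1,"dx":0,"dy":0,"dz":0,"ax":0,"ay":0,"az":0},
  ],
)

```text
clock: 41.55
tcp_pos: [594.5, -169.8, 92.6]
eef_rot: [[-0.065, 0.998, -0.001], [0.998, 0.065, 0.0], [0.0, -0.001, -1.0]]
ft_force: [0.3, 0.4, 0.1]
finger_gap: 0.3
grip_force: 0.0
```

Far-right and far-left are at or below about 92.5 mm, so the lid is flat. I'll retreat upwards and take a last look.

Emit:
carry_out(
  rows=[
    {"fingers":1,"dx":0,"dy":0,"dz":-0.25,"ax":0,"ay":0,"az":0},
    {"fingers":1,"dx":0,"dy":0,"dz":-0.3,"ax":0,"ay":0,"az":0},
    {"fingers":1,"dx":0,"dy":0,"dz":-0.3,"ax":0,"ay":0,"az":0},
    {"fingers":1,"dx":0,"dy":0,"dz":-0.3,"ax":0,"ay":0,"az":0},
    {"fingers":1,"dx":0,"dy":-0.3,"dz":0,"ax":0,"ay":0,"az":0},
    {"fingers":1,"dx":0,"dy":-0.3,"dz":0,"ax":0,"ay":0,"az":0},
    {"fingers":1,"dx":0,"dy":-0.3,"dz":0,"ax":0,"ay":0,"az":0},
    {"fingers":1,"dx":0,"dy":-0.3,"dz":0,"ax":0,"ay":0,"az":0},
    {"fingers":1,"dx":0.3,"dy":0,"dz":0,"ax":0,"ay":0,"az":0},
    {"fingers":1,"dx":0.3,"dy":0,"dz":0,"ax":0,"ay":0,"az":0},
    {"fingers":1,"dx":0.3,"dy":0,"dz":0,"ax":0,"ay":0,"az":0},
    {"fingers":1,"dx":0,"dy":0,"dz":0,"ax":0,"ay":0,"az":0},
    {"fingers":1,"dx":0,"dy":0,"dz":0,"ax":0,"ay":0,"az":0},
  ],
)

```text
clock: 42.85
tcp_pos: [406.3, -45.9, 265.8]
eef_rot: [[-0.069, 0.998, 0.001], [0.998, 0.069, -0.001], [-0.001, 0.001, -1.0]]
ft_force: [-0.5, -0.4, -0.8]
finger_gap: 0.3
grip_force: 0.0
```

```bash
python3 - <<'E'
from h import *
im,s=cap('side'); cv2.imwrite('pics/f1.png',cv2.resize(im[180:430,220:480],None,fx=2.4,fy=2.4,interpolation=cv2.INTER_CUBIC)[:,:,::-1])
E
```

```text
(no output)
```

View pics/f1.png

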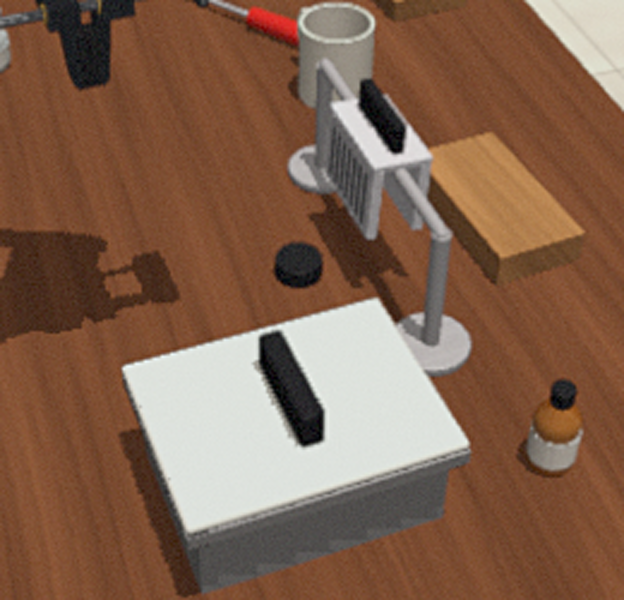

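The lid lies flat on the box, with plate corners at (125,370), (375,302), (467,450) and (192,530). The cassette hangs astride the bar at (380,150), and no cans are left on the desk. I'm handing in.

```bash
python3 -c "
from workcell import hand_in; print(hand_in())"
```

```text
the job is handed in; nothing more can be done
None
```

I handed the job in at about 43 s: the cassette hangs astride the bar, all three cans are in the box, and the lid is pressed down at all four corners and lies flat; hand-in returned no verdict.

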